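# Load slide cassettes into a slide scanner and wind the stage in

## Task

Load the slide scanner for a run: wind its stage fully out with the handwheel, and slide each slide cassette that lies on the bench, nose first, into a bay of its own until it is home and the spring catch clicks behind it. Then wind the stage back in until its pointer stands on the bold mark of the scale, press the start key fully down, and let go. Do not knock over the bottles and vials standing about.

Things in the scene. Friction and masses are not known exactly. Their poses are not given: they have to be found in the camera images.
- scanner: bench slide scanner: white hood 145 deep, 345 wide, 138 mm high (turret to 212 mm) on a grey base; an aluminium stage with three bays slides out from under it toward the robot. Origin: on the bench under the middle of the stage; x into the scanner (away from the robot), y left, z up. Hood's front face at x = 45 mm; the stage's front edge, fully out, at x = -112 mm
- stage (a joint): travel of the stage: 0 m fully out against its stop, growing as it goes in (scanner's +x); 0.100 m with the pointer on the mark, 0.112 m at the inner stop. Driven only by the handwheel through rack and pinion, about 16 N of drag, stays where it is left
- handwheel (a joint): angle of the handwheel (rad), growing clockwise seen from above; turning it clockwise winds the stage in, anticlockwise out: stage = 0.022 m x this value
- wheel_centre (a point): centre of the handwheel at mid-rim height (90 mm up), upright axis, right of the stage. Black wheel without crank: rim of 60 mm mean radius, 13 mm thick; hub 30 mm across, lower than the rim; three spokes 10 mm thick at 0, 120, 240 degrees from the scanner's x axis when the joint reads 0. The hood's nearest corner is 57 mm ahead (+x) and 44 mm to the left (+y)
- pointer (a point): tip of the small dark pointer at the left edge of the stage; it moves with the stage
- scan_mark (a point): the bold black line across the aluminium scale on the base, left of the stage: the pointer belongs here for the scan, within 4 mm along the scanner's x
- bay1 (a point): left (+y) bay; the point is on its floor (34 mm up), where a home cassette's origin rests; axes as the scanner's, cassettes slide in along +x. Channel 68 mm wide, 14 mm high, open to -x; end stop 43.5 mm ahead of the point; floor (edge bevelled) and guides begin 82 mm before it; from 38 mm before it gibs overhang both sides by 4 mm (lips turned up), so nothing can be laid in from above
- bay2 (a point): middle bay, like bay1 and 90 mm to the right of it
- bay3 (a point): right bay, like bay1 and 180 mm to the right of it
- catch1 (a joint): spring catch of bay1: steel strip 36 mm long on an upright pin at the right (-y) of the bay's mouth; its free end, 46 mm before the bay point, stands 4 mm in the cassette's path. 0 rad at rest; the body sliding in swings it 0.07 to 0.2 rad aside (about 5 N of push); it snaps back to 0 behind the right shoulder. Then the cassette has some 3 mm of play and cannot be drawn out
- catch2 (a joint): spring catch of bay2, like catch1
- catch3 (a joint): spring catch of bay3, like catch1
- start_key (a joint): travel of the start key: 0 m up, 0.005 m fully down; springs back; about 4 N
- start_key_top (a point): centre of the top of the start key: a round grey push key 22 mm across on the white panel at the scanner's left front; pressed straight down
- cassette_a: grey slide cassette holding two glass slides, 0.09 kg: body 86 long (x) x 64 wide (y) x 10 mm thick, front corners rounded; behind it a tail 34 long, 40 wide, 10 thick; on the tail an upright grip fin 28 long (x), 10 thick (y), its top 45 mm above the underside. Origin: centre of the body's underside, x to the nose (43 mm ahead), z up; fin's middle at x = -60 mm, tail's end at -77 mm
- cassette_b: slide cassette like cassette_a. Where the 64 mm body meets the 40 mm tail (x = -43 mm) it has a square shoulder 12 mm wide on each side; the catch springs in behind the right one. Two or three cassettes are present, lying flat on the bench before the scanner, fins up
- cassette_c: slide cassette like cassette_a
- wash_bottle: white wash bottle 196 mm tall standing left of the scanner; bystander
- dropper_bottle: brown dropper bottle 106 mm tall standing left of the scanner; bystander
- vial_a: small sample vial 48 mm tall standing at the left; bystander
- vial_b: small sample vial 48 mm tall standing at the left; bystander

How it is judged:
By the outcome, as a careful person would: the job done as asked, in the order asked, and still so for the second after the job is handed in, with the robot touching nothing.
Of cassette_a, cassette_b, cassette_c only 2 to 3 are there at a start; the rules pass over those that are not, and their reading is None.
At some moment in a run one of cassette_a, cassette_b, cassette_c may be knocked a few centimetres aside while the robot is not near it.
Once in a run the grip may slacken for a moment while it holds something.
It also fails if it takes over 210 s, if anything falls off the work surface, if the arm or the gripper's body presses on something with over 40 N, if the wrist force passes 120 N, or if a joint passes its speed limit or range.

## Robot

A 6-joint arm with a two-finger parallel gripper is mounted at the origin on the work surface; the furniture and walls round the work are solid. World frame = base frame: x ahead of the robot, y to its left, z up, the work surface at z = 0. Lengths are in m, angles in rad, forces in N, time in s.
With the tool pointing down it reaches from about 0.35 to 0.85 m from the base axis. Payload 8.1 kg.
Tool frame: the origin (TCP) lies at the centre of the arm's flange, where the gripper is bolted on; the fingertips stand 186 mm ahead of it and the grasp point (between the pads) lies 167 mm ahead of it (robot.grasp_offset is the distance from the TCP to the grasp point, in m); z points along the fingers, y is the line along which they close (so a half turn about z gives the same grasp; the last joint's range is limited). The gripper opens to 93 mm and grips with 3 to 60 N. Pads are 15 mm wide; open, the fingers measure 128 mm over their backs; the gripper's body (75 mm by 188 mm) begins 65 mm behind the grasp point.
Start: joints at [-1.222, 0.13, 1.488, -0, 1.523, -0.085], TCP at [0.252, -0.544, 0.405] pointing down, gripper open.
Joint ranges: [-2.96, 2.96], [-0.89, 2.26], [0.02, 2.5], [-1.34, 4.48], [0, 2.73], [-2.66, 2.66]. Speed limits (rad/s): [2.39, 2.39, 2.79, 3.14, 3.14, 3.14].

## Interface

Orientations are given as a rotation vector (axis times angle).
In Python, from plant import robot gives the robot as it stands.
- The arm moves only by the tool drive_tool, never from a script. Its argument "moves" is one flat list of numbers, 7 for each row, row after row: the finger opening in mm, from 0 to 93, then the shift along the tool's x, y, z in mm, then the turn, a rotation vector about the tool's x, y, z in degrees. A call has 1 to 8 rows; each row shifts and turns the commanded pose from where the row before left it, along the tool's axes as they then stand; what a row does not reach is not made up. A row lasts 1/10 s, in which the tool goes at most 50 mm and 8.59 degrees, less where a joint would pass 70% of its speed; a pose out of reach is approached as far as the arm can. A call is refused whole if a number of a shift passes 50 or a number of a turn 8.59, either way. A call with a gripper value outside its range is refused whole. The fingers move at their own pace and stop on an object; "grip_force" is the grip in N (left out, the last holds). Time passes only in rows, so rows that do not move let the fingers close. It gives the time, the measured TCP pose, the force, the opening and the grip force at its end, in the units of the state.
- robot.read_state(): the state, without advancing time (a new reading comes with each control period).
- robot.read_camera(name): name is "scene" or "top" or "wrist"; returns a dict with "color" (400x640x3 uint8, red, green, blue), "depth" (400x640 float32, m along the optical axis (not along the pixel's ray), 0 where there is no reading), "mtx" (3x3 intrinsics, pixels), "R" (3x3) and "t" (3): a world point X has camera coordinates R X + t. Camera axes: x right, y down, z forward; pixel columns grow to the right and rows downward; lengths in m; the calibration is good to about 2 mm. A picture is of the moment at which its call begins.
- robot.close_job(): hands the job in; it is judged then, once.
The state is a dict: "t": time; "q": joint angles; "dq": joint speeds; "joint_torque": joint torques, N m; "tool_pos": TCP position; "orientation": TCP orientation; "force": force on the tool from outside, world axes, zero at the start; "wrist_torque": the same for the moment, N m; "opening": finger opening in m; "gripper_force": force on a finger pad.
Only numpy, scipy, OpenCV 4.12 (cv2) and the standard library are available. Lean on these libraries where they do the work, as an engineer would, in place of code of your own. Each camera call takes 0.05 s, during which the arm holds its last target. There are 200 camera calls.

## Working session

There is one attempt and no reset: what is moved stays moved. The work goes in short steps, Python scripts to look and compute and a tool call to move; the robot and the scene stay as the last step left them, time stands still between calls to the robot, and variables do not carry over. Pictures are saved under pics/ and viewed, at most 14 in all, crops included, and the job is handed in when it is done.

Besides the shell and the picture viewer there is one more tool, called after "Emit:" as name(argument=value, ...) on one line, values as JSON. drive_tool: Moves the arm, as the interface text tells. Its arguments: {"type":"object","properties":{"moves":{"type":"array","items":{"type":"number"}},"grip_force":{"type":"number"}},"required":["moves"]}

```bash
ls; mkdir -p pics
cat > h.py <<'E'
import numpy as np, cv2
from scipy.spatial.transform import Rotation as Ro
from plant import robot
def cam(n,save=None):
    c=robot.read_camera(n)
    if save: cv2.imwrite('pics/'+save,c['color'][:,:,::-1])
    return c
def cloud(c):
    v,u=np.mgrid[0:400,0:640]; d=c['depth']; K=c['mtx']
    P=np.stack([(u-K[0,2])/K[0,0]*d,(v-K[1,2])/K[1,1]*d,d],-1)
    return (P-c['t'])@c['R']
def ray(c,u,v,z):
    d=c['R'].T@np.linalg.inv(c['mtx'])@np.array([u,v,1.]); o=-c['R'].T@c['t']
    return o+d*(z-o[2])/d[2]
def proj(c,X):
    p=c['mtx']@(c['R']@np.asarray(X)+c['t']); return p[:2]/p[2]
E
python3 - <<'E'
from h import *
for n in('scene','top','wrist'):
    c=cam(n,n+'0.png'); np.savez('/tmp/'+n+'0.npz',**c); print(n,-c['R'].T@c['t'],c['R'][2])
s=robot.read_state(); print(s); print(Ro.from_rotvec(s['orientation']).as_matrix().round(3))
E
```

```text
pics
scene [-0.01992652  1.10206594  0.68848248] [ 0.44848761 -0.77443467 -0.44621722]
top [0.31057977 0.08212746 1.4275475 ] [ 0.19725734  0.00633432 -0.98033128]
wrist [ 0.31829351 -0.51446787  0.38456433] [-0.23365222 -0.10610811 -0.96651317]
{'t': 0.15, 'q': array([-1.22241750e+00,  1.30998475e-01,  1.48902591e+00,  1.38026999e-05,
        1.52300762e+00, -8.53787351e-02]), 'dq': array([ 0.00067482, -0.00377302, -0.00366588,  0.00032701,  0.0009969 ,
        0.00105546]), 'joint_torque': array([-3.32805266e-04, -5.60475612e+01, -4.92333841e+01,  7.67640257e-02,
        3.04580061e-02, -6.37383641e-05]), 'tool_pos': array([ 0.25214454, -0.54425544,  0.40392355]), 'orientation': array([-3.06660214e+00, -6.75707538e-01,  2.74862135e-04]), 'force': array([-0.31127479,  0.22519088, -0.47949436]), 'wrist_torque': array([ 0.00919803,  0.04971818, -0.01935313]), 'gripper_force': 0.0, 'opening': 0.09315778483430832}
[[ 0.907  0.42  -0.   ]
 [ 0.42  -0.907  0.001]
 [ 0.    -0.001 -1.   ]]
```

View pics/top0.png

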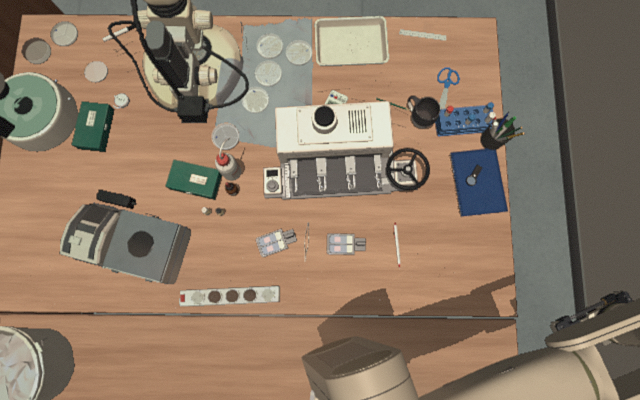

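View pics/scene0.png

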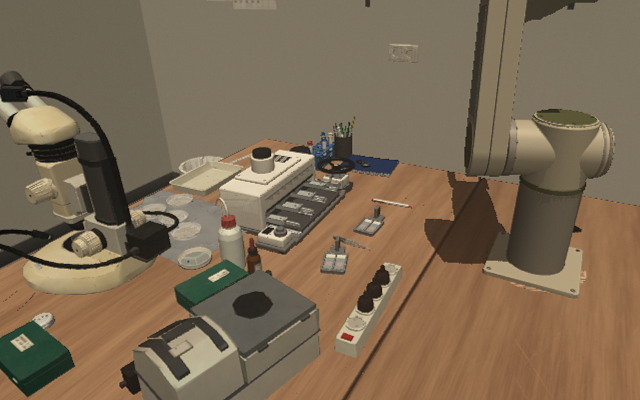

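The top view shows the scanner with its hood at (335,128), the handwheel at (408,170) and the start panel at (272,180). There are two cassettes, at (275,242) and (347,244), with tails to the right (-y).

Run:
```python
from h import *
c=dict(np.load('/tmp/top0.npz')); P=cloud(c)
im=c['color'][90:265,240:440,::-1]; cv2.imwrite('pics/crop0.png',cv2.resize(im,None,fx=4,fy=3.4,interpolation=cv2.INTER_CUBIC)[:600])
# hood top points
m=(abs(P[...,2]-.138)<.006); m[:90]=0;m[210:]=0;m[:,:265]=0;m[:,440:]=0
q=P[m][:,:2]; print(len(q)); r=cv2.minAreaRect(q.astype(np.float32)); print(r, cv2.boxPoints(r))
# wheel
m=(abs(P[...,2]-.093)<.012)&(c['color'].max(-1)<70); m[:130]=0;m[210:]=0;m[:,:375]=0;m[:,440:]=0
q=P[m][:,:2]; print(len(q)); r=cv2.minEnclosingCircle(q.astype(np.float32)); print(r)
for u,v in((275,242),(347,244),(360,243),(290,237)): print(u,v,P[v,u])
for v in range(200,160,-4): print(v,P[v,335].round(3),P[v,305].round(3))
```

```text
2635
((0.793483555316925, 0.05944168567657471), (0.14558100700378418, 0.3437674045562744), 4.097899436950684) [[ 0.70859617  0.22568429]
 [ 0.7331621  -0.11720426]
 [ 0.87837094 -0.10680091]
 [ 0.853805    0.23608762]]
562
((0.6872324347496033, -0.15262389183044434), 0.07955356687307358)
275 242 [0.46195802 0.23433232 0.00814936]
347 244 [0.45794553 0.01195894 0.00962625]
360 243 [ 0.45810278 -0.02566779  0.04108953]
290 237 [0.47781511 0.18826143 0.0092671 ]
200 [ 0.598  0.049 -0.001] [ 0.598  0.144 -0.003]
196 [0.608 0.05  0.013] [0.608 0.144 0.01 ]
192 [0.618 0.05  0.028] [0.616 0.144 0.03 ]
188 [0.629 0.05  0.035] [0.628 0.144 0.032]
184 [0.643 0.05  0.028] [0.641 0.144 0.034]
180 [0.654 0.051 0.038] [0.653 0.144 0.039]
176 [0.667 0.051 0.037] [0.666 0.144 0.037]
172 [0.68  0.051 0.034] [0.68  0.145 0.032]
168 [0.692 0.051 0.037] [0.694 0.145 0.03 ]
164 [0.706 0.051 0.034] [0.704 0.145 0.037]
```

View pics/crop0.png

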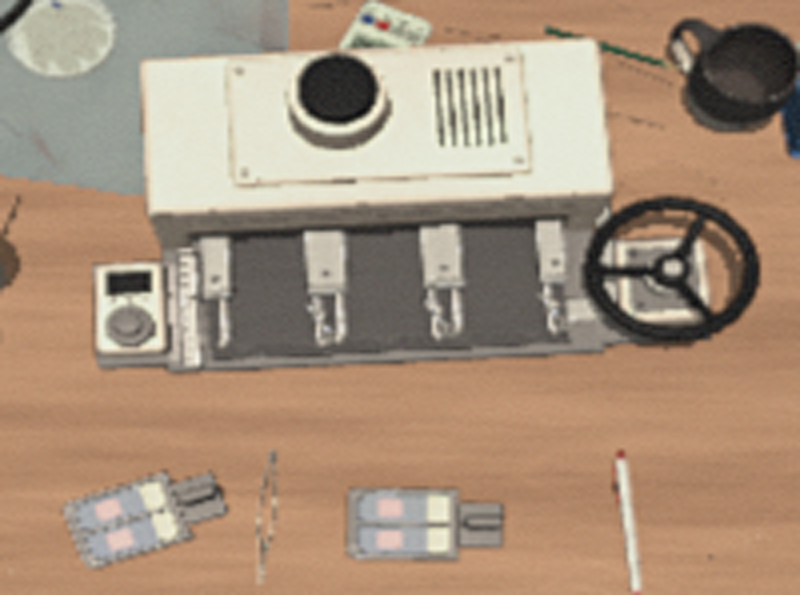

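The crop shows three bays with the stage partly out and the wheel's spokes at about 90/-30/-150 deg. I'll fly over the stage and wheel for a close look.

```bash
cat >> h.py <<'E'
def pose():
    s=robot.read_state(); R=Ro.from_rotvec(s['orientation']).as_matrix()
    return np.array(s['tool_pos']),R,np.degrees(np.arctan2(R[1,0],R[0,0]))
def plan(x,y,z,yaw):
    """turn about tool z first (deg, + is clockwise from above), then shift in tool axes"""
    p,R,w=pose(); d=-((yaw-w+180)%360-180)
    a=np.radians(yaw); ex=np.array([np.cos(a),np.sin(a),0]); ey=np.array([np.sin(a),-np.cos(a),0])
    D=np.array([x,y,z])-p
    tilt=np.degrees(np.arccos(-R[2,2]))
    print('turn z %.1f  shift %.1f %.1f %.1f mm | in present axes %s  tilt %.2f yaw %.1f'%(d,D@ex*1e3,D@ey*1e3,-D[2]*1e3,(R.T@D*1e3).round(1),tilt,w))
E
python3 - <<'E'
from h import *
print(np.load('/tmp/wrist0.npz')['mtx'])
plan(.55,-.02,.5,25)
E
```

```text
[[319.83564681   0.         313.95497155]
 [  0.         319.83564681 189.94337914]
 [  0.           0.           1.        ]]
turn z -0.1  shift 491.5 -349.3 -96.1 mm | in present axes [ 490.6 -350.7  -95.5]  tilt 0.08 yaw 24.9
```

Emit:
drive_tool(moves=[93, 40, -29, -12, 0, 0, 0, 93, 40, -29, -12, 0, 0, 0, 93, 40, -29, -12, 0, 0, 0, 93, 40, -29, -12, 0, 0, 0, 93, 40, -29, -12, 0, 0, 0, 93, 40, -29, -12, 0, 0, 0, 93, 40, -29, -12, 0, 0, 0, 93, 40, -29, -12, 0, 0, 0])

```text
t: 0.95
tool_pos: [0.4423, -0.2032, 0.4995]
orientation: [3.068, 0.676, 0.0]
force: [0.1, -1.3, 0.2]
opening: 0.0931
gripper_force: 0.0
```

Emit:
drive_tool(moves=[93, 40, -29, 0, 0, 0, 0, 93, 40, -29, 0, 0, 0, 0, 93, 40, -29, 0, 0, 0, 0, 93, 40, -29, 0, 0, 0, 0, 93, 10, 0, 0, 0, 0, 0, 93, 0, 0, 0, 0, 0, 0])

```text
t: 1.55
tool_pos: [0.548, -0.0272, 0.4983]
orientation: [-3.067, -0.681, 0.002]
force: [0.5, -0.2, 0.8]
opening: 0.0931
gripper_force: 0.0
```

Run:
```python
from h import *
c=cam('wrist','w1.png'); np.savez('/tmp/w1.npz',**c); print(pose())
```

```text
(array([ 0.54746892, -0.02838406,  0.49854266]), array([[ 9.06838347e-01,  4.21476356e-01, -1.37608139e-03],
       [ 4.21476295e-01, -9.06839353e-01, -3.48625776e-04],
       [-1.39482228e-03, -2.63838463e-04, -9.99998992e-01]]), np.float64(24.92785317203053))
```

View pics/w1.png

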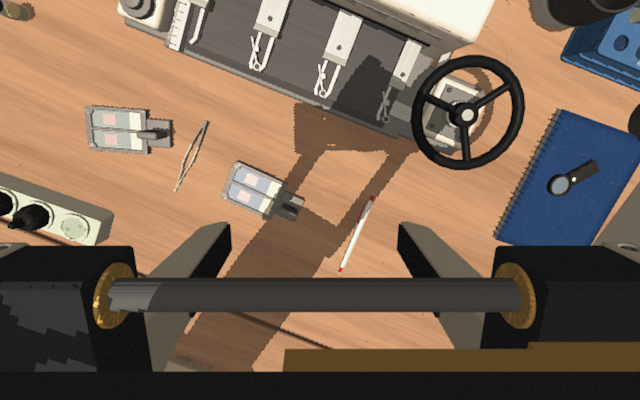

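The wrist view shows the wheel centred near (467,112), and cassettes at (130,132) and (262,188) with fins to the right. Next I'll fit the wheel and find the spokes, the stage front and the scale.

Run:
```python
from h import *
c=dict(np.load('/tmp/w1.npz'))
g=c['color'].max(-1); m=((g<60)).astype(np.uint8); m[:, :400]=0; m[:,530:]=0; m[180:]=0; m[:40]=0
n,l,st,_=cv2.connectedComponentsWithStats(m); k=1+np.argmax(st[1:,4]); print(st[k])
cs,_=cv2.findContours((l==k).astype(np.uint8),cv2.RETR_EXTERNAL,cv2.CHAIN_APPROX_NONE)
o=max(cs,key=len)[:,0]; X=np.array([ray(c,u,v,.09)[:2] for u,v in o])
h=cv2.convexHull(X.astype(np.float32))[:,0]
A=np.c_[2*h,np.ones(len(h))]; s=np.linalg.lstsq(A,(h**2).sum(1),rcond=None)[0]; r=np.sqrt(s[2]+s[0]**2+s[1]**2); print('wheel',s[:2],r)
ctr=s[:2]
for a in range(0,360,6):
    q=[g[tuple(np.round(proj(c,[ctr[0]+R_*np.cos(np.radians(a)),ctr[1]+R_*np.sin(np.radians(a)),.088])[::-1]).astype(int))] for R_ in(.03,.035,.04,.045)]
    if np.mean(q)<75: print(a,int(np.mean(q)),end='; ')
P=cloud(c)
# hood corner and stage profile lines along scanner x (yaw 4.1)
a=np.radians(4.1); ex=np.array([np.cos(a),np.sin(a)]); ey=np.array([-ex[1],ex[0]])
wc=ctr; # hood corner = wc+57ex+44ey ; origin: hood half width 172.5
O=wc+.057*ex+.044*ey-.045*ex+.1725*ey; print('\norigin',O)
L=(P[...,:2]-O); lx=L@ex; ly=L@ey
for yy in(-.09,0,.06):
  for xx in np.arange(-.13,.04,.01):
    s_=(abs(lx-xx)<.003)&(abs(ly-yy)<.004)
    print(round(xx,2),np.median(P[...,2][s_]).round(3) if s_.any() else None,end=' ')
  print()
m=abs(P[...,2]-.138)<.005; print('hood front lx',np.percentile(lx[m],[1,5]),'ly',np.percentile(ly[m],[1,2]))
```

```text
[ 410   56  115  114 4637]
wheel [ 0.68006494 -0.16569439] 0.066113931466877
90 30; 96 21; 132 73; 204 68; 210 47; 216 26; 330 45; 336 26; 
origin [0.67655503 0.05110951]
-0.13 0.0 -0.12 0.0 -0.11 0.001 -0.1 0.431 -0.09 0.413 -0.08 0.001 -0.07 0.001 -0.06 0.031 -0.05 0.035 -0.04 0.035 -0.03 0.035 -0.02 0.035 -0.01 0.034 -0.0 0.034 0.01 0.035 0.02 0.034 0.03 0.035 
-0.13 0.421 -0.12 0.416 -0.11 0.001 -0.1 0.0 -0.09 0.001 -0.08 0.001 -0.07 0.0 -0.06 0.031 -0.05 0.035 -0.04 0.035 -0.03 0.034 -0.02 0.035 -0.01 0.035 -0.0 0.035 0.01 0.035 0.02 0.034 0.03 0.035 
-0.13 0.0 -0.12 0.001 -0.11 0.0 -0.1 0.001 -0.09 0.0 -0.08 0.0 -0.07 0.0 -0.06 0.03 -0.05 0.034 -0.04 0.035 -0.03 0.035 -0.02 0.036 -0.01 0.035 -0.0 0.051 0.01 0.05 0.02 0.051 0.03 0.035 
hood front lx [0.0463579  0.04707657] ly [-0.1693599  -0.16865398]
```

Run:
```python
from h import *
c=dict(np.load('/tmp/w1.npz'));P=cloud(c)
d=np.hypot(P[...,0]-.68,P[...,1]+.1657)
for r in(.012,.03,.045,.06,.08,.09):
    z=P[...,2][abs(d-r)<.004]; print(r,np.percentile(z,[5,30,50,80,98]).round(3))
plan(.6546,-.1116,.32,25)
```

```text
0.012 [0.071 0.088 0.09  0.091 0.092]
0.03 [0.052 0.055 0.057 0.085 0.09 ]
0.045 [0.018 0.019 0.051 0.091 0.093]
0.06 [0.    0.035 0.096 0.097 0.098]
0.08 [-0.001  0.001  0.003  0.055  0.137]
0.09 [-0.001  0.001  0.02   0.085  0.139]
turn z -0.1  shift 61.9 120.7 178.5 mm | in present axes [ 62.3 120.7 178.4]  tilt 0.08 yaw 24.9
```

Emit:
drive_tool(moves=[40, 16, 30, 0, 0, 0, 0, 40, 16, 30, 30, 0, 0, 0, 40, 15, 30, 40, 0, 0, 0, 40, 15, 31, 40, 0, 0, 0, 40, 0, 0, 40, 0, 0, 0, 40, 0, 0, 28, 0, 0, 0, 40, 0, 0, 0, 0, 0, 0], grip_force=25)

```text
t: 2.3
tool_pos: [0.6493, -0.1121, 0.3187]
orientation: [-3.065, -0.671, 0.015]
force: [0.4, -0.3, -0.8]
opening: 0.0424
gripper_force: 0.0
```

Run:
```python
from h import *
plan(.6546,-.1116,.259,25)
c=cam('wrist','w2.png')
```

```text
turn z -0.3  shift 5.0 1.8 59.7 mm | in present axes [ 5.5  2.1 59.7]  tilt 0.60 yaw 24.7
```

View pics/w2.png

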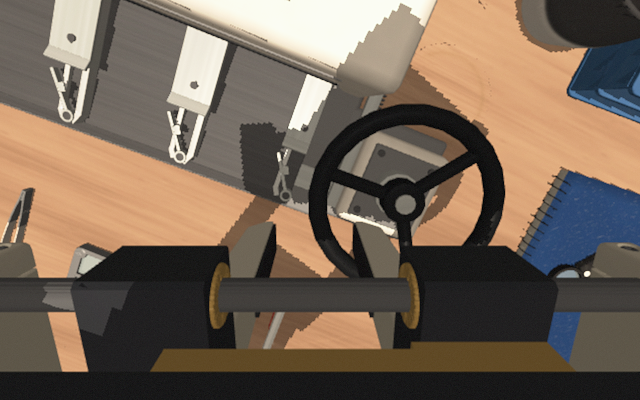

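Emit:
drive_tool(moves=[40, 5.5, 2, 0, 0, 0, 0, 40, 0, 0, 20, 0, 0, 0, 40, 0, 0, 20, 0, 0, 0, 40, 0, 0, 19, 0, 0, 0, 40, 0, 0, 0, 0, 0, 0])

```text
t: 2.85
tool_pos: [0.6617, -0.1104, 0.2752]
orientation: [3.061, 0.675, 0.023]
force: [2.2, -0.7, 17.1]
opening: 0.04
gripper_force: 8.2
```

Run:
```python
from h import *
plan(.6546,-.1116,.259,25); print(robot.read_state()['force'])
```

```text
turn z -0.1  shift -6.9 -2.0 16.2 mm | in present axes [-7.1 -2.1 16. ]  tilt 0.93 yaw 24.9
[ 2.21058726 -0.67927261 17.08926293]
```

The inner finger sits on a spoke, because I gripped too near it. I'll lift and shift the grip to phi=140.

Emit:
drive_tool(moves=[40, 0, 0, -20, 0, 0, 0, 40, 0, 0, -15, 0, 0, 0, 30, 0, 0, 0, 0, 0, -8.5, 30, 0, 0, 0, 0, 0, -8, 30, 0, 0, 0, 0, 0, -8, 30, 0, 0, 0, 0, 0, 0, 30, 0, 0, 0, 0, 0, 0])

```text
t: 3.55
tool_pos: [0.6583, -0.1098, 0.3027]
orientation: [2.856, 1.305, 0.003]
force: [0.1, 0.4, 0.2]
opening: 0.03
gripper_force: 0.0
```

Run:
```python
from h import *
a=np.radians(140)
plan(.680+.06*np.cos(a),-.1657+.06*np.sin(a),.259,50); print(robot.read_state()['force'])
```

```text
turn z -0.9  shift -28.9 -7.4 43.7 mm | in present axes [-29.   -7.1  43.7]  tilt 0.14 yaw 49.1
[0.09481787 0.41717445 0.23675687]
```

Emit:
drive_tool(moves=[30, -15, -4, 0, 0, 0, -0.9, 30, -14, -3, 0, 0, 0, 0, 30, 0, 0, 15, 0, 0, 0, 30, 0, 0, 15, 0, 0, 0, 30, 0, 0, 13, 0, 0, 0, 30, 0, 0, 0, 0, 0, 0, 30, 0, 0, 0, 0, 0, 0])

```text
t: 4.25
tool_pos: [0.6336, -0.1269, 0.2567]
orientation: [-2.843, -1.334, 0.002]
force: [0.5, 0.4, 0.6]
opening: 0.0301
gripper_force: 0.0
```

Run:
```python
from h import *
a=np.radians(140)
plan(.680+.06*np.cos(a),-.1657+.06*np.sin(a),.259,50); print(robot.read_state()['force'])
```

```text
turn z 0.3  shift 0.1 0.5 -2.3 mm | in present axes [ 0.1  0.5 -2.3]  tilt 0.11 yaw 50.3
[0.47790242 0.43515516 0.59241833]
```

Well placed. Close and wind anticlockwise.

Emit:
drive_tool(moves=[0, 0, 0, 0, 0, 0, 0, 0, 0, 0, 0, 0, 0, 0, 0, 0, 0, 0, 0, 0, 0, 0, 0, 0, 0, 0, 0, 0])

```text
t: 4.65
tool_pos: [0.6335, -0.1266, 0.2587]
orientation: [-2.843, -1.334, 0.001]
force: [-5.6, 4.8, 3.8]
opening: 0.0123
gripper_force: 24.8
```

Emit:
drive_tool(moves=[0, -7.8, 0.5, 0, 0, 0, -7.5, 0, -7.8, 0.5, 0, 0, 0, -7.5, 0, -7.8, 0.5, 0, 0, 0, -7.5, 0, -7.8, 0.5, 0, 0, 0, -7.5, 0, -7.8, 0.5, 0, 0, 0, -7.5, 0, -7.8, 0.5, 0, 0, 0, -7.5, 0, -7.8, 0.5, 0, 0, 0, -7.5, 0, -7.8, 0.5, 0, 0, 0, -7.5])

```text
t: 5.45
tool_pos: [0.6229, -0.186, 0.2587]
orientation: [-1.788, -2.58, 0.001]
force: [-7.6, 4.1, 5.5]
opening: 0.0122
gripper_force: 24.9
```

Run:
```python
from h import *
p,R,w=pose(); d=p[:2]-[.680,-.1657]; print(np.hypot(*d),np.degrees(np.arctan2(d[1],d[0]))%360,w+90,p[2]); s=robot.read_state(); print(s['force'],s['gripper_force'],s['opening'],s['q'])
```

```text
0.06063698084217771 199.53598925327697 200.57403790595225 0.2586646270279561
[-7.57043776  4.1234519   5.51618107] 24.85736707225442 0.012191461510801182 [-3.69020522e-01  3.70589648e-01  1.48017959e+00  4.06060923e-05
  1.29343236e+00 -7.28118090e-01]
```

Emit:
drive_tool(moves=[0, -7.8, 0.5, 0, 0, 0, -7.5, 0, -7.8, 0.5, 0, 0, 0, -7.5, 0, -7.8, 0.5, 0, 0, 0, -7.5, 0, -7.8, 0.5, 0, 0, 0, -7.5, 0, -7.8, 0.5, 0, 0, 0, -7.5, 0, -7.8, 0.5, 0, 0, 0, -7.5, 0, -7.8, 0.5, 0, 0, 0, -7.5, 0, -7.8, 0.5, 0, 0, 0, -7.5])

```text
t: 6.25
tool_pos: [0.6691, -0.2243, 0.2587]
orientation: [-0.258, -3.129, -0.001]
force: [-6.4, 5.1, 6.9]
opening: 0.0123
gripper_force: 25.0
```

Emit:
drive_tool(moves=[0, -7.8, 0.5, 0, 0, 0, -7.5, 0, -7.8, 0.5, 0, 0, 0, -7.5, 0, -7.8, 0.5, 0, 0, 0, -7.5])

```text
t: 6.55
tool_pos: [0.6924, -0.2235, 0.2587]
orientation: [0.357, -3.119, -0.002]
force: [-9.7, 5.5, 7.3]
opening: 0.0124
gripper_force: 25.0
```

```bash
cat > wh.py <<'E'
from h import *
p,R,w=pose(); d=p[:2]-[.680,-.1657]; a=np.arctan2(d[1],d[0]); s=robot.read_state(); f=s['force']
print('r %.4f phi %.1f yaw+90 %.1f z %.4f'%(np.hypot(*d),np.degrees(a)%360,w+90,p[2]),f.round(1),'Ftang(ccw) %.1f'%(f[:2]@[-np.sin(a),np.cos(a)]),s['gripper_force'],s['opening'],s['q'].round(2))
E
python3 wh.py
```

```text
r 0.0591 phi 282.1 yaw+90 -76.9 z 0.2587 [-9.7  5.5  7.3] Ftang(ccw) -8.3 24.987292774021626 0.01244574225654888 [-0.38  0.57  1.22  0.    1.36 -2.18]
```

Emit:
drive_tool(moves=[0, -4.2, 0.15, 0, 0, 0, -4, 0, -4.2, 0.15, 0, 0, 0, -4, 0, 0, 0, 0, 0, 0, 0])

```text
t: 6.85
tool_pos: [0.7006, -0.2208, 0.2587]
orientation: [0.571, -3.088, -0.002]
force: [-7.5, 3.6, 5.5]
opening: 0.0121
gripper_force: 25.2
```

```bash
python3 wh.py
```

```text
r 0.0588 phi 290.5 yaw+90 -69.1 z 0.2587 [-7.5  3.6  5.5] Ftang(ccw) -5.8 25.172559963539243 0.012104250122355654 [-0.38  0.59  1.19  0.    1.36 -2.31]
```

Emit:
drive_tool(moves=[0, -3.1, 0.08, 0, 0, 0, -3, 0, -3.1, 0.08, 0, 0, 0, -3, 0, 0, 0, 0, 0, 0, 0])

```text
t: 7.15
tool_pos: [0.7056, -0.2187, 0.2586]
orientation: [0.729, -3.052, -0.002]
force: [-10.8, 2.0, 7.6]
opening: 0.0121
gripper_force: 24.9
```

```bash
python3 wh.py
```

```text
r 0.0588 phi 295.8 yaw+90 -63.1 z 0.2586 [-10.8   2.    7.6] Ftang(ccw) -8.8 24.928860124200583 0.012114641450008538 [-0.37  0.6   1.18 -0.    1.37 -2.41]
```

Emit:
drive_tool(moves=[0, -3.1, 0.08, 0, 0, 0, -3, 0, -3.1, 0.08, 0, 0, 0, -3, 0, 0, 0, 0, 0, 0, 0])

```text
t: 7.45
tool_pos: [0.7095, -0.2169, 0.2581]
orientation: [0.884, -3.006, -0.003]
force: [-20.7, -1.6, 10.7]
opening: 0.0122
gripper_force: 24.5
```

```bash
python3 wh.py
python3 - <<'E'
from h import *
c=cam('top','t2.png'); P=cloud(c)
cv2.imwrite('pics/crop2.png',cv2.resize(c['color'][90:265,240:440,::-1],None,fx=4,fy=3.4,interpolation=cv2.INTER_CUBIC))
a=np.radians(4.1); ex=np.array([np.cos(a),np.sin(a)]); ey=np.array([-ex[1],ex[0]]);O=np.array([.6765,.0511])
L=(P[...,:2]-O); lx=L@ex; ly=L@ey
for yy in(-.05,.05):
  for xx in np.arange(-.125,-.09,.005):
    s_=(abs(lx-xx)<.0026)&(abs(ly-yy)<.03)
    print(round(xx,3),np.median(P[...,2][s_]).round(3) if s_.any() else None,end=' ')
  print()
E
```

```text
r 0.0591 phi 300.0 yaw+90 -57.2 z 0.2581 [-20.7  -1.6  10.7] Ftang(ccw) -18.8 24.478977487888187 0.01218195132235019 [-0.36  0.61  1.16 -0.    1.38 -2.51]
-0.125 0.001 -0.12 0.002 -0.115 0.03 -0.11 0.034 -0.105 0.035 -0.1 0.035 -0.095 0.034 -0.09 0.033 
-0.125 -0.0 -0.12 0.001 -0.115 0.029 -0.11 0.034 -0.105 0.034 -0.1 0.034 -0.095 0.034 -0.09 0.035
```

View pics/crop2.png

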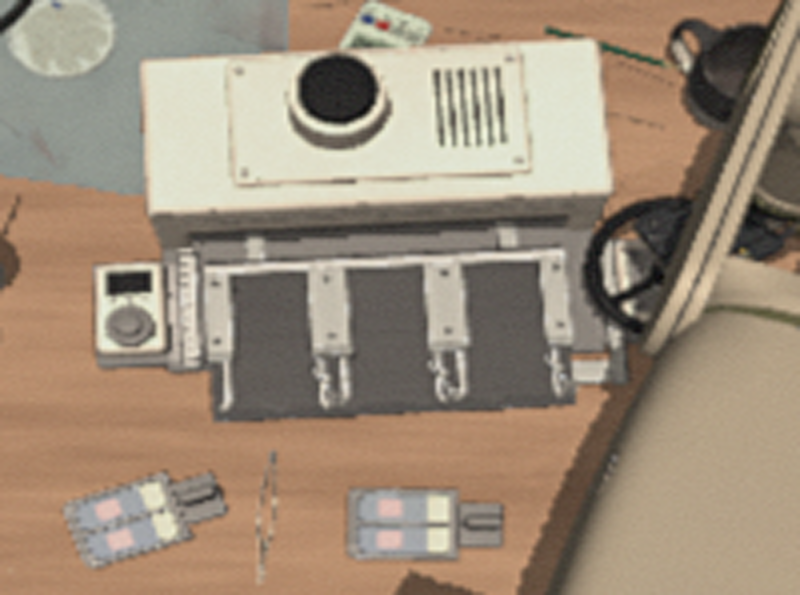

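The stage front is now at local x≈-113 mm with the force rising, so it is fully out. Release, rise and unwind the wrist.

Emit:
drive_tool(moves=[30, 1.5, 0, 0, 0, 0, 0, 30, 0, 0, 0, 0, 0, 0, 30, 0, 0, 0, 0, 0, 0, 30, 0, 0, -30, 0, 0, 0, 30, 0, 0, -50, 0, 0, 8, 30, 0, 0, -50, 0, 0, 8, 30, 0, 0, -20, 0, 0, 8, 30, 0, 0, 0, 0, 0, 8])

```text
t: 8.3
tool_pos: [0.7116, -0.2167, 0.4155]
orientation: [-0.012, 3.131, -0.006]
force: [-1.2, -0.7, 0.1]
opening: 0.03
gripper_force: 0.0
```

Emit:
drive_tool(moves=[30, 0, 0, 0, 0, 0, 8, 30, 0, 0, 0, 0, 0, 8, 30, 0, 0, 0, 0, 0, 8, 30, 0, 0, 0, 0, 0, 8, 30, 0, 0, 0, 0, 0, 8, 30, 0, 0, 0, 0, 0, 8, 30, 0, 0, 0, 0, 0, 8, 30, 0, 0, 0, 0, 0, 8])

```text
t: 9.1
tool_pos: [0.7108, -0.2164, 0.4082]
orientation: [1.654, 2.67, 0.0]
force: [1.2, -0.4, -0.2]
opening: 0.0296
gripper_force: 0.0
```

Run:
```python
from h import *
print(pose()[0],pose()[2]); plan(.47,.06,.40,90)
```

```text
[ 0.71082825 -0.21638786  0.40816316] 116.44667018645536
turn z 26.4  shift 276.4 -240.8 8.2 mm | in present axes [354.7 -92.5   7.9]  tilt 0.04 yaw 116.4
```

Emit:
drive_tool(moves=[60, 0, 0, 0, 0, 0, 8.5, 60, 0, 0, 0, 0, 0, 8.5, 60, 0, 0, 0, 0, 0, 8.5])

```text
t: 9.4
tool_pos: [0.7108, -0.2164, 0.4081]
orientation: [2.203, 2.239, 0.001]
force: [-0.2, 0.0, 0.8]
opening: 0.0495
gripper_force: 0.0
```

Emit:
drive_tool(moves=[60, 37, -33, 0, 0, 0, 0, 60, 37, -33, 0, 0, 0, 0, 60, 37, -33, 0, 0, 0, 0, 60, 37, -33, 0, 0, 0, 0, 60, 37, -33, 0, 0, 0, 0, 60, 37, -33, 0, 0, 0, 0, 60, 37, -33, 0, 0, 0, 0, 60, 15, -10, 0, 0, 0, 0])

```text
t: 10.2
tool_pos: [0.4612, 0.0545, 0.4083]
orientation: [-2.194, -2.248, -0.002]
force: [0.9, -1.1, -0.5]
opening: 0.0601
gripper_force: 0.0
```

Emit:
drive_tool(moves=[60, 0, 0, 0, 0, 0, 0, 60, 0, 0, 0, 0, 0, 0])

```text
t: 10.4
tool_pos: [0.4639, 0.0522, 0.4086]
orientation: [2.194, 2.246, 0.002]
force: [-0.1, -0.2, -0.1]
opening: 0.0597
gripper_force: 0.0
```

Run:
```python
from h import *
c=cam('wrist','w3.png'); np.savez('/tmp/w3.npz',**c); print(pose())
```

```text
(array([0.46416945, 0.05166177, 0.40838202]), array([[-2.20199282e-02,  9.99756773e-01,  1.23158492e-03],
       [ 9.99757467e-01,  2.20203550e-02, -3.34080360e-04],
       [-3.61119040e-04,  1.22392980e-03, -9.99999186e-01]]), np.float64(91.26175101423618))
```

View pics/w3.png

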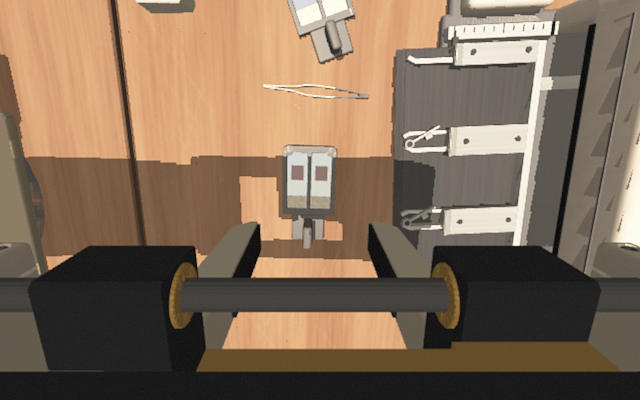

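The wrist view shows the right cassette straight at (309,185) with its fin at (308,233), the other at (322,20), and the bays and catches on the right. I'll measure fin, body and bays by depth.

```bash
cat > meas.py <<'E'
from h import *
def cass(P,x0,x1,y0,y1,floor=0.):
    X,Y,Z=P[...,0],P[...,1],P[...,2]-floor
    b=(X>x0)&(X<x1)&(Y>y0)&(Y<y1)
    body=P[b&(Z>.005)&(Z<.016)]; fin=P[b&(Z>.037)&(Z<.052)]
    out={}
    for n,q in(('body',body),('fin',fin)):
        if len(q)<8: continue
        r=cv2.minAreaRect(q[:,:2].astype(np.float32)); box=cv2.boxPoints(r)
        e=[(box[1]-box[0]),(box[2]-box[1])]; L=max(e,key=np.linalg.norm)
        print(n,len(q),'centre',np.round(r[0],4),'size',np.round(sorted(r[1]),4),'yaw %.1f'%(np.degrees(np.arctan2(L[1],L[0]))%180),'z',np.median(q[:,2]).round(4))
        out[n]=q
    return out
E
python3 - <<'E'
from meas import *
c=dict(np.load('/tmp/w3.npz')); P=cloud(c)
print('R'); cass(P,.40,.53,-.06,.10); print('L'); cass(P,.38,.54,.15,.32)
a=np.radians(4.1); ex=np.array([np.cos(a),np.sin(a)]); ey=np.array([-ex[1],ex[0]]);O=np.array([.6765,.0511])
L=(P[...,:2]-O); lx=L@ex; ly=L@ey
m=(abs(P[...,2]-.050)<.004)&(lx>-.06)&(lx<0)&(abs(ly)<.16)
h,e=np.histogram(ly[m],bins=np.arange(-.16,.16,.004)); print([(round(b,3),int(n)) for b,n in zip(e,h) if n>10])
# front edge & yaw of stage
for yy in np.arange(-.08,.14,.04):
  s_=(abs(ly-yy)<.006)&(P[...,2]>.031)&(P[...,2]<.037)&(lx<-.09); print(round(yy,2),lx[s_].min().round(4) if s_.any() else None)
# back rail line yaw / gib edges yaw
for y0 in(-.05,.05,.14):
  s_=m&(abs(ly-y0)<.02); q=np.c_[lx[s_],ly[s_]]; r=cv2.minAreaRect(q.astype(np.float32)) if s_.sum()>20 else None; print(y0,r)
E
```

```text
R
body 4174 centre [0.4596 0.0173] size [0.0641 0.1195] yaw 89.6 z 0.0091
fin 209 centre [ 0.4592 -0.0257] size [0.0107 0.0277] yaw 90.7 z 0.0451
L
body 2448 centre [0.4755 0.2077] size [0.0643 0.0691] yaw 110.0 z 0.0099
fin 328 centre [0.4814 0.191 ] size [0.0106 0.0278] yaw 109.8 z 0.0449
[(np.float64(-0.064), 61), (np.float64(-0.06), 177), (np.float64(-0.056), 176), (np.float64(-0.052), 176), (np.float64(-0.048), 180), (np.float64(-0.044), 184), (np.float64(-0.04), 177), (np.float64(-0.036), 193), (np.float64(-0.032), 48), (np.float64(0.028), 197), (np.float64(0.032), 207), (np.float64(0.036), 215), (np.float64(0.04), 222), (np.float64(0.044), 214), (np.float64(0.048), 219), (np.float64(0.052), 228), (np.float64(0.056), 138), (np.float64(0.116), 133), (np.float64(0.12), 255), (np.float64(0.124), 270), (np.float64(0.128), 267), (np.float64(0.132), 265), (np.float64(0.136), 146)]
-0.08 -0.1
-0.04 -0.1204
0.0 -0.1195
0.04 -0.1192
0.08 -0.1196
0.12 -0.1192
-0.05 ((-0.029975520446896553, -0.04643311724066734), (0.060004960745573044, 0.030757538974285126), 0.3418084383010864)
0.05 ((-0.029989521950483322, 0.04419950395822525), (0.028465500101447105, 0.05994996801018715), 89.77408599853516)
0.14 ((-0.02998478151857853, 0.12912604212760925), (0.01823148876428604, 0.059955719858407974), 89.89725494384766)
```

Run:
```python
from h import *
plan(.4593,-.0257,.26,90)
```

```text
turn z 1.3  shift -77.4 -4.9 148.4 mm | in present axes [-77.2  -6.8 148.4]  tilt 0.07 yaw 91.3
```

Emit:
drive_tool(moves=[50, 0, 0, 0, 0, 0, 1.3, 50, -26, -2, 30, 0, 0, 0, 50, -26, -2, 40, 0, 0, 0, 50, -25, -1, 40, 0, 0, 0, 50, 0, 0, 38, 0, 0, 0, 50, 0, 0, 0, 0, 0, 0, 50, 0, 0, 0, 0, 0, 0, 50, 0, 0, 0, 0, 0, 0], grip_force=35)

```text
t: 11.25
tool_pos: [0.4599, -0.0251, 0.2623]
orientation: [2.221, 2.218, 0.003]
force: [-0.0, -0.7, 1.1]
opening: 0.0498
gripper_force: 0.0
```

Run:
```python
from meas import *
plan(.4593,-.0257,.200,90)
c=cam('wrist'); cass(cloud(c),.40,.53,-.08,.12)
```

```text
turn z -0.1  shift -0.6 -0.6 62.3 mm | in present axes [-0.5 -0.8 62.3]  tilt 0.18 yaw 89.9
body 12585 centre [0.4599 0.0164] size [0.0642 0.1206] yaw 89.5 z 0.0092
fin 652 centre [ 0.4596 -0.0259] size [0.0109 0.0277] yaw 89.4 z 0.045
```

Emit:
drive_tool(moves=[50, 0, 0, 20, 0, 0, 0, 50, 0, 0, 20, 0, 0, 0, 50, 0, 0, 15, 0, 0, 0, 50, 0, 0, 7, 0, 0, 0, 50, 0, 0, 0, 0, 0, 0, 0, 0, 0, 0, 0, 0, 0, 0, 0, 0, 0, 0, 0, 0, 0, 0, 0, 0, 0, 0, 0])

```text
t: 12.1
tool_pos: [0.4591, -0.025, 0.1989]
orientation: [2.221, 2.22, 0.002]
force: [0.0, -0.2, -0.5]
opening: 0.0304
gripper_force: 0.0
```

Emit:
drive_tool(moves=[0, 0, 0, 0, 0, 0, 0, 0, 0, 0, 0, 0, 0, 0, 0, 0, 0, 0, 0, 0, 0])

```text
t: 12.4
tool_pos: [0.4586, -0.025, 0.1981]
orientation: [2.222, 2.22, 0.0]
force: [0.0, -0.8, 1.3]
opening: 0.0102
gripper_force: 35.0
```

Emit:
drive_tool(moves=[0, 0, 0, -15, 0, 0, 0, 0, 0, 0, -25, 0, 0, 0, 0, 0, 0, -15, 0, 0, 8, 0, 0, 0, 0, 0, 0, 8, 0, 0, 0, 0, 0, 0, 8, 0, 0, 0, 0, 0, 0, 8, 0, 0, 0, 0, 0, 0, 8, 0, 0, 0, 0, 0, 0, 8])

```text
t: 13.2
tool_pos: [0.4584, -0.0249, 0.2527]
orientation: [-2.936, -1.116, 0.001]
force: [-0.7, 0.3, -0.9]
opening: 0.0094
gripper_force: 35.0
```

Emit:
drive_tool(moves=[0, 0, 0, 0, 0, 0, 8, 0, 0, 0, 0, 0, 0, 8, 0, 0, 0, 0, 0, 0, 8, 0, 0, 0, 0, 0, 0, 8, 0, 0, 0, 0, 0, 0, 5.5, 0, 0, 0, 0, 0, 0, 0])

```text
t: 13.8
tool_pos: [0.4584, -0.025, 0.2527]
orientation: [-3.139, -0.12, 0.001]
force: [0.5, -0.5, -1.1]
opening: 0.0097
gripper_force: 35.0
```

Run:
```python
from h import *
s=robot.read_state(); print(s['opening'],s['gripper_force']); plan(.4472,.0335,.25,4.1)
c=cam('wrist','w4.png')
```

```text
0.009717751712549818 35.000701546669006
turn z 0.3  shift -7.0 -59.1 2.7 mm | in present axes [ -6.7 -59.1   2.7]  tilt 0.04 yaw 4.4
```

View pics/w4.png

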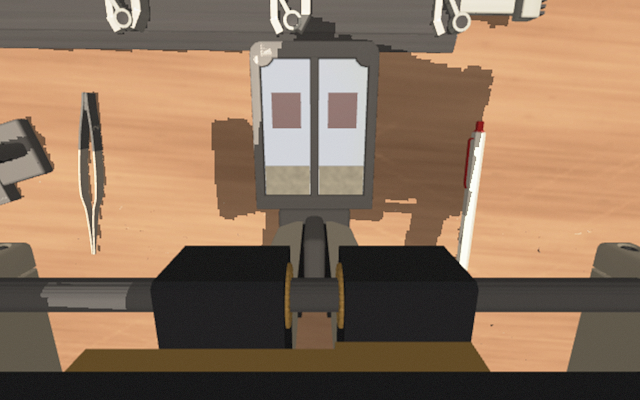

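The cassette is held, square in the gripper, with its body at (315,125). Go in front of bay 2 and measure its pose as held.

Emit:
drive_tool(moves=[0, -4, -20, 0, 0, 0, 0.3, 0, -3, -20, 0, 0, 0, 0, 0, 0, -19, 0, 0, 0, 0, 0, 0, 0, 0, 0, 0, 0, 0, 0, 0, 0, 0, 0, 0])

```text
t: 14.35
tool_pos: [0.4472, 0.0334, 0.2529]
orientation: [3.139, 0.119, -0.0]
force: [0.1, 0.4, -0.9]
opening: 0.0096
gripper_force: 35.0
```

```bash
cat > held.py <<'E'
import sys
from meas import *
YAW=4.1; a=np.radians(YAW); ex=np.array([np.cos(a),np.sin(a)]); ey=np.array([-ex[1],ex[0]]);O=np.array([.6765,.0511])
def held(byl):
    p,R,w=pose(); c=cam('wrist'); P=cloud(c)
    L=(P[...,:2]-p[:2])@R[:2,:2]   # tool frame
    zz=P[...,2]-(p[2]-.198)
    m=(L[...,0]>.018)&(L[...,0]<.11)&(abs(L[...,1])<.045)&(zz>.001)&(zz<.022)
    q=P[m]; A=np.c_[L[m],np.ones(len(q))]; k=np.linalg.lstsq(A,zz[m],rcond=None)[0]
    print('n',len(q),'pitch(up+) %.2f roll %.2f deg, top at nose %.4f, at fin %.4f'%(*np.degrees(np.arctan(k[:2])),k@[.103,0,1],k[2]))
    r=cv2.minAreaRect(q[:,:2].astype(np.float32)); b=cv2.boxPoints(r); e=max([b[1]-b[0],b[2]-b[1]],key=np.linalg.norm)
    y=np.degrees(np.arctan2(e[1],e[0]))%180; y=y-180 if y>90 else y
    l=(np.array(r[0])-O); lx,ly=l@ex,l@ey
    print('body size',np.round(sorted(r[1]),4),'yaw %.2f'%y,'centre local %.4f %.4f'%(lx,ly),'lateral err mm (to left +) %.1f'%((ly-byl)*1e3),'tcp',p.round(4),'yaw %.2f'%w,'force',robot.read_state()['force'].round(1))
    d=(p[:2]-O); print('fin local',(d@ex).round(4),(d@ey).round(4))
held(float(sys.argv[1]))
E
python3 held.py -0.0012
```

```text
n 20590 pitch(up+) 0.11 roll 0.01 deg, top at nose 0.0091, at fin 0.0089
body size [0.0643 0.0854] yaw 4.29 centre local -0.1693 -0.0011 lateral err mm (to left +) 0.1 tcp [0.4472 0.0334 0.2529] yaw 4.34 force [ 1.   0.3 -0.5]
fin local -0.23 -0.0013
```

Emit:
drive_tool(moves=[0, 0, 0, 10, 0, 0, 0.2, 0, 0, 0, 9, 0, 0, 0, 0, 0, 0, 0, 0, 0, 0, 0, 12, 0, 0, 0, 0, 0, 0, 12, 0, 0, 0, 0, 0, 0, 12, 0, 0, 0, 0, 0, 0, 12, 0, 0, 0, 0, 0, 0, 0, 0, 0, 0, 0, 0])

```text
t: 15.2
tool_pos: [0.4958, 0.0366, 0.2337]
orientation: [-3.139, -0.108, 0.0]
force: [-0.5, 2.0, -0.8]
opening: 0.0099
gripper_force: 35.0
```

```bash
python3 held.py -0.0012
```

```text
n 23096 pitch(up+) -0.26 roll -0.51 deg, top at nose 0.0086, at fin 0.0091
body size [0.0899 0.092 ] yaw 3.99 centre local -0.1172 -0.0017 lateral err mm (to left +) -0.5 tcp [0.4958 0.0366 0.2337] yaw 3.95 force [-0.3  0.5 -0.9]
fin local -0.1812 -0.0015
```

Emit:
drive_tool(moves=[0, 10, 0, 0, 0, 0, 0, 0, 10, 0, 0, 0, 0, 0, 0, 10, 0, 0, 0, 0, 0, 0, 10, 0, 0, 0, 0, 0, 0, 10, 0, 0, 0, 0, 0, 0, 10, 0, 0, 0, 0, 0, 0, 0, 0, 0, 0, 0, 0])

```text
t: 15.95
tool_pos: [0.5567, 0.0411, 0.2344]
orientation: [-3.139, -0.109, -0.004]
force: [1.5, 4.9, -1.3]
opening: 0.0101
gripper_force: 35.0
```

Emit:
drive_tool(moves=[0, 6, 0, 0, 0, 0, 0, 0, 6, 0, 0, 0, 0, 0, 0, 6, 0, 0, 0, 0, 0, 0, 6, 0, 0, 0, 0, 0, 0, 4, 0, 0, 0, 0, 0, 0, 3, 0, 0, 0, 0, 0, 0, 0, 0, 0, 0, 0, 0])

```text
t: 16.65
tool_pos: [0.5865, 0.0426, 0.2342]
orientation: [3.139, 0.108, 0.002]
force: [-0.7, 0.1, -1.0]
opening: 0.0098
gripper_force: 35.0
```

```bash
python3 held.py -0.0012
```

```text
n 33161 pitch(up+) 0.76 roll 0.09 deg, top at nose 0.0119, at fin 0.0106
body size [0.09  0.092] yaw 3.95 centre local -0.0264 -0.0022 lateral err mm (to left +) -1.0 tcp [0.5865 0.0426 0.2342] yaw 3.95 force [ 0.9 -0.2 -0.4]
fin local -0.0904 -0.002
```

Emit:
drive_tool(moves=[0, 1, 0, 0, 0, 0, 0, 0, 1, 0, 0, 0, 0, 0, 0, 0, 0, 0, 0, 0, 0])

```text
t: 17.0
tool_pos: [0.588, 0.0429, 0.2341]
orientation: [3.14, 0.108, 0.001]
force: [-0.4, -0.4, -1.5]
opening: 0.0098
gripper_force: 35.0
```

Emit:
drive_tool(moves=[0, 1, 0, 0, 0, 0, 0, 0, 1, 0, 0, 0, 0, 0, 0, 0, 0, 0, 0, 0, 0])

```text
t: 17.3
tool_pos: [0.589, 0.0432, 0.2334]
orientation: [3.14, 0.108, -0.005]
force: [-7.5, -0.0, 2.1]
opening: 0.0098
gripper_force: 35.0
```

```bash
python3 held.py -0.0012
python3 - <<'E'
from h import *
c=cam('wrist','w5.png')
cv2.imwrite('pics/w5c.png',cv2.resize(c['color'][0:260,180:460,::-1],None,fx=2.3,fy=2.3))
E
```

```text
n 33860 pitch(up+) 1.17 roll -0.07 deg, top at nose 0.0126, at fin 0.0105
body size [0.09  0.092] yaw 3.95 centre local -0.0238 -0.0018 lateral err mm (to left +) -0.6 tcp [0.589  0.0432 0.2334] yaw 3.95 force [-6.9 -1.1  2.6]
fin local -0.0878 -0.0016
```

View pics/w5c.png

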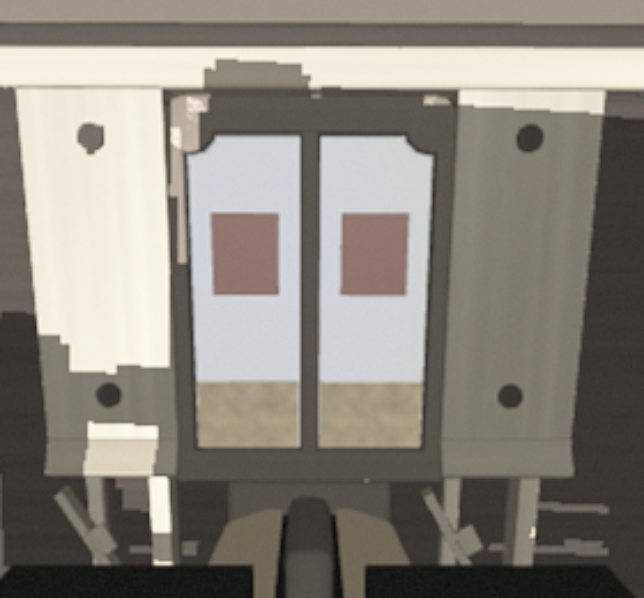

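At the end stop; the catch at (430,490) looks at rest behind the shoulder, at the same angle as bay 1's. A short tug will check it.

Emit:
drive_tool(moves=[0, -2, 0, 0, 0, 0, 0, 0, -2, 0, 0, 0, 0, 0, 0, -2, 0, 0, 0, 0, 0, 0, 0, 0, 0, 0, 0, 0])

```text
t: 17.8
tool_pos: [0.5842, 0.0428, 0.2344]
orientation: [3.14, 0.109, 0.003]
force: [2.6, 0.1, -2.6]
opening: 0.01
gripper_force: 35.0
```

Emit:
drive_tool(moves=[0, -1, 0, 0, 0, 0, 0, 0, -1, 0, 0, 0, 0, 0, 0, 0, 0, 0, 0, 0, 0])

```text
t: 18.1
tool_pos: [0.5831, 0.0427, 0.2347]
orientation: [3.14, 0.109, 0.007]
force: [8.7, 0.1, -5.6]
opening: 0.0095
gripper_force: 35.0
```

Caught. Ease it forward to home, release and rise.

Emit:
drive_tool(moves=[0, 3, 0, 0, 0, 0, 0, 0, 2.5, 0, 0, 0, 0, 0, 0, 0, 0, 0, 0, 0, 0, 26, 0, 0, 0, 0, 0, 0, 26, 0, 0, 0, 0, 0, 0, 26, 0, 0, 0, 0, 0, 0, 26, 0, 0, -30, 0, 0, 0, 50, 0, 0, -50, 0, 0, 0])

```text
t: 18.9
tool_pos: [0.5855, 0.043, 0.3104]
orientation: [-3.139, -0.108, 0.014]
force: [0.6, 0.1, -0.3]
opening: 0.0302
gripper_force: 0.0
```

Run:
```python
from meas import *
c=cam('wrist'); P=cloud(c); cass(P,.54,.72,.0,.1,.034)
c=cam('top'); P=cloud(c); print('L'); cass(P,.36,.56,.12,.34)
plan(.42,.16,.36,110)
```

```text
body 12554 centre [0.6326 0.05  ] size [0.1    0.1396] yaw 0.0 z 0.0433
fin 565 centre [0.5882 0.0432] size [0.0101 0.0271] yaw 4.3 z 0.0791
L
body 669 centre [0.4597 0.232 ] size [0.1984 0.2146] yaw 89.9 z 0.0083
fin 39 centre [0.522  0.1746] size [0.0402 0.1091] yaw 144.9 z 0.0417
turn z -106.0  shift 168.0 -119.6 -37.9 mm | in present axes [-160.9 -128.4  -39.9]  tilt 0.69 yaw 4.0
```

Emit:
drive_tool(moves=[50, -24, -36, -8, 0, 0, 0, 50, -24, -36, -8, 0, 0, 0, 50, -24, -36, -8, 0, 0, 0, 50, -24, -36, -8, 0, 0, 0, 50, 0, 0, 0, 0, 0, -8.4, 50, 0, 0, 0, 0, 0, -8.4, 50, 0, 0, 0, 0, 0, -8.4, 50, 0, 0, 0, 0, 0, -8.4])

```text
t: 19.8
tool_pos: [0.4816, 0.1803, 0.3463]
orientation: [2.971, 1.021, 0.001]
force: [0.1, 0.0, 0.4]
opening: 0.0498
gripper_force: 0.0
```

Emit:
drive_tool(moves=[50, 0, 0, 0, 0, 0, -8.4, 50, 0, 0, 0, 0, 0, -8.4, 50, 0, 0, 0, 0, 0, -8.4, 50, 0, 0, 0, 0, 0, -8.4, 50, 0, 0, 0, 0, 0, -8.4, 50, 0, 0, 0, 0, 0, -8.4, 50, 0, 0, 0, 0, 0, -8.4, 50, 0, 0, 0, 0, 0, -8.4])

```text
t: 20.6
tool_pos: [0.4817, 0.1801, 0.3461]
orientation: [1.91, 2.494, 0.001]
force: [0.1, -0.5, 0.1]
opening: 0.0501
gripper_force: 0.0
```

Emit:
drive_tool(moves=[50, 0, 0, 0, 0, 0, -5, 50, 0, 0, 0, 0, 0, 0, 50, 0, 0, 0, 0, 0, 0])

```text
t: 20.9
tool_pos: [0.4817, 0.1801, 0.3461]
orientation: [1.811, 2.567, 0.001]
force: [-0.1, -0.0, 0.7]
opening: 0.0498
gripper_force: 0.0
```

Run:
```python
from meas import *
c=cam('wrist','w6.png'); P=cloud(c); q=cass(P,.38,.54,.15,.32)
f=q['fin'].mean(0); m=P[(P[...,0]>.38)&(P[...,0]<.54)&(P[...,1]>.17)&(P[...,1]<.33)&(P[...,2]>.007)&(P[...,2]<.013)]; b=m.mean(0); print('dir fin->body', np.degrees(np.arctan2(*(b-f)[[1,0]])))
print(pose()[0],pose()[2]); plan(f[0],f[1],.26,110)
```

```text
body 7110 centre [0.4663 0.2318] size [0.0642 0.1193] yaw 110.4 z 0.0092
fin 345 centre [0.4815 0.1914] size [0.0107 0.0276] yaw 113.5 z 0.0451
dir fin->body 110.39942615827378
[0.48170126 0.18006782 0.34606314] 109.60156253218315
turn z -0.4  shift 11.4 3.6 86.1 mm | in present axes [11.4  3.5 86.1]  tilt 0.02 yaw 109.6
```

Emit:
drive_tool(moves=[50, 11.5, 3.5, 0, 0, 0, -0.8, 50, 0, 0, 40, 0, 0, 0, 50, 0, 0, 40, 0, 0, 0, 50, 0, 0, 30, 0, 0, 0, 50, 0, 0, 20, 0, 0, 0, 50, 0, 0, 10, 0, 0, 0, 50, 0, 0, 7, 0, 0, 0, 50, 0, 0, 0, 0, 0, 0])

```text
t: 21.75
tool_pos: [0.4811, 0.1924, 0.1988]
orientation: [-1.789, -2.582, 0.0]
force: [0.1, 0.6, 1.0]
opening: 0.0498
gripper_force: 0.0
```

Emit:
drive_tool(moves=[0, 0, 0, 0, 0, 0, 0, 0, 0, 0, 0, 0, 0, 0, 0, 0, 0, 0, 0, 0, 0, 0, 0, 0, 0, 0, 0, 0, 0, 0, 0, 0, 0, 0, 0])

```text
t: 22.25
tool_pos: [0.4812, 0.1921, 0.1993]
orientation: [1.789, 2.582, 0.001]
force: [-0.4, 0.1, -1.5]
opening: 0.0146
gripper_force: 0.0
```

Emit:
drive_tool(moves=[0, 0, 0, 0, 0, 0, 0, 0, 0, 0, 0, 0, 0, 0, 0, 0, 0, -15, 0, 0, 0, 0, 0, 0, -25, 0, 0, 0, 0, 0, 0, -15, 0, 0, 0, 0, 0, 0, 0, 0, 0, 8, 0, 0, 0, 0, 0, 0, 8, 0, 0, 0, 0, 0, 0, 8])

```text
t: 23.05
tool_pos: [0.4813, 0.1921, 0.255]
orientation: [2.293, 2.147, 0.002]
force: [1.1, -0.1, -1.8]
opening: 0.0103
gripper_force: 35.0
```

Emit:
drive_tool(moves=[0, 0, 0, 0, 0, 0, 8, 0, 0, 0, 0, 0, 0, 8, 0, 0, 0, 0, 0, 0, 8, 0, 0, 0, 0, 0, 0, 8, 0, 0, 0, 0, 0, 0, 8, 0, 0, 0, 0, 0, 0, 8, 0, 0, 0, 0, 0, 0, 8, 0, 0, 0, 0, 0, 0, 8])

```text
t: 23.85
tool_pos: [0.4812, 0.1921, 0.2547]
orientation: [-3.083, -0.605, -0.001]
force: [-0.1, 0.2, -1.1]
opening: 0.0097
gripper_force: 35.0
```

Run:
```python
from h import *
a=np.radians(4.1); ex=np.array([np.cos(a),np.sin(a)]); ey=np.array([-ex[1],ex[0]]);O=np.array([.6765,.0511])
t=O-.23*ex+.0888*ey; s=robot.read_state(); print(t,s['opening'],s['gripper_force']); plan(*t,.253,4.1)
```

```text
[0.44073965 0.12322833] 0.009681677809201603 34.98451888561249
turn z 18.1  shift -45.3 65.8 1.7 mm | in present axes [-63.5  48.5   1.7]  tilt 0.04 yaw 22.2
```

Emit:
drive_tool(moves=[0, -22, 17, 0, 0, 0, 0, 0, -21, 16, 0, 0, 0, 0, 0, -20, 15.5, 0, 0, 0, 0, 0, 0, 0, 0, 0, 0, 8, 0, 0, 0, 0, 0, 0, 8, 0, 0, 0, 0, 0, 0, 2.1, 0, 0, 0, 0, 0, 0, 0])

```text
t: 24.55
tool_pos: [0.4416, 0.1231, 0.2547]
orientation: [-3.139, -0.121, -0.001]
force: [0.0, -0.8, -1.0]
opening: 0.0099
gripper_force: 35.0
```

```bash
python3 held.py 0.0888
```

```text
n 20505 pitch(up+) 0.09 roll 0.00 deg, top at nose 0.0082, at fin 0.0080
body size [0.0644 0.0863] yaw 4.41 centre local -0.1680 0.0891 lateral err mm (to left +) 0.3 tcp [0.4416 0.1231 0.2547] yaw 4.42 force [-1.1 -0.  -1.3]
fin local -0.2291 0.0886
```

Emit:
drive_tool(moves=[0, 0, 0, 10, 0, 0, 0.3, 0, 0, 0, 10, 0, 0, 0, 0, 0, 0, 0, 0, 0, 0, 0, 12, 0, 0, 0, 0, 0, 0, 12, 0, 0, 0, 0, 0, 0, 12, 0, 0, 0, 0, 0, 0, 12, 0, 0, 0, 0, 0, 0, 0, 0, 0, 0, 0, 0])

```text
t: 25.4
tool_pos: [0.4901, 0.1267, 0.2337]
orientation: [-3.139, -0.114, 0.0]
force: [-0.5, -0.6, -0.8]
opening: 0.0101
gripper_force: 35.0
```

```bash
python3 held.py 0.0888
```

```text
n 22823 pitch(up+) -0.10 roll -0.39 deg, top at nose 0.0078, at fin 0.0080
body size [0.0879 0.092 ] yaw 4.17 centre local -0.1165 0.0879 lateral err mm (to left +) -0.9 tcp [0.4901 0.1267 0.2337] yaw 4.17 force [ 0.3 -0.  -0.6]
fin local -0.1805 0.0888
```

Emit:
drive_tool(moves=[0, 10, 0, 0, 0, 0, 0, 0, 10, 0, 0, 0, 0, 0, 0, 10, 0, 0, 0, 0, 0, 0, 10, 0, 0, 0, 0, 0, 0, 10, 0, 0, 0, 0, 0, 0, 10, 0, 0, 0, 0, 0, 0, 0, 0, 0, 0, 0, 0])

```text
t: 26.15
tool_pos: [0.5508, 0.1312, 0.2344]
orientation: [-3.139, -0.114, -0.004]
force: [2.2, 4.8, -0.7]
opening: 0.0097
gripper_force: 35.0
```

Emit:
drive_tool(moves=[0, 6, 0, 0, 0, 0, 0, 0, 6, 0, 0, 0, 0, 0, 0, 6, 0, 0, 0, 0, 0, 0, 6, 0, 0, 0, 0, 0, 0, 4, 0, 0, 0, 0, 0, 0, 3, 0, 0, 0, 0, 0, 0, 1, 0, 0, 0, 0, 0, 0, 0, 0, 0, 0, 0, 0])

```text
t: 26.95
tool_pos: [0.5814, 0.133, 0.2341]
orientation: [3.139, 0.114, 0.001]
force: [-0.3, -0.3, -0.4]
opening: 0.0098
gripper_force: 35.0
```

Emit:
drive_tool(moves=[0, 1, 0, 0, 0, 0, 0, 0, 1, 0, 0, 0, 0, 0, 0, 0, 0, 0, 0, 0, 0])

```text
t: 27.25
tool_pos: [0.5825, 0.1333, 0.2336]
orientation: [3.139, 0.114, -0.003]
force: [-5.5, -0.8, 1.4]
opening: 0.0097
gripper_force: 35.0
```

```bash
python3 held.py 0.0888
```

```text
n 33562 pitch(up+) 1.23 roll -0.24 deg, top at nose 0.0119, at fin 0.0097
body size [0.09  0.092] yaw 4.15 centre local -0.0239 0.0888 lateral err mm (to left +) -0.0 tcp [0.5825 0.1333 0.2336] yaw 4.15 force [-5.7 -0.1  1.4]
fin local -0.0879 0.0887
```

At the end stop again. Tug check, then push home and release.

Emit:
drive_tool(moves=[0, -2, 0, 0, 0, 0, 0, 0, -2, 0, 0, 0, 0, 0, 0, -2, 0, 0, 0, 0, 0, 0, -2, 0, 0, 0, 0, 0, 0, 0, 0, 0, 0, 0, 0])

```text
t: 27.8
tool_pos: [0.5766, 0.1328, 0.2352]
orientation: [-3.139, -0.114, -0.009]
force: [7.4, -0.3, -1.6]
opening: 0.0096
gripper_force: 35.0
```

Emit:
drive_tool(moves=[0, 3, 0, 0, 0, 0, 0, 0, 2.5, 0, 0, 0, 0, 0, 0, 0, 0, 0, 0, 0, 0, 26, 0, 0, 0, 0, 0, 0, 26, 0, 0, 0, 0, 0, 0, 26, 0, 0, 0, 0, 0, 0, 26, 0, 0, -30, 0, 0, 0, 30, 0, 0, -50, 0, 0, 0])

```text
t: 28.6
tool_pos: [0.5788, 0.133, 0.3102]
orientation: [3.139, 0.114, -0.014]
force: [1.0, -0.3, -0.4]
opening: 0.0284
gripper_force: 0.0
```

Emit:
drive_tool(moves=[30, 0, 0, -40, 0, 0, 0, 30, 0, 0, 0, 0, 0, 0, 30, 0, 0, 0, 0, 0, 0])

```text
t: 28.9
tool_pos: [0.581, 0.1333, 0.3555]
orientation: [-3.139, -0.114, -0.005]
force: [-0.6, -0.0, -0.6]
opening: 0.0302
gripper_force: 0.0
```

Run:
```python
from h import *
c=cam('wrist','w7.png'); np.savez('/tmp/w7.npz',**c)
cv2.imwrite('pics/w7c.png',cv2.resize(c['color'][0:260,:,::-1],None,fx=1.25,fy=1.6)); print(pose()[0],pose()[2])
```

```text
[0.5804189  0.13321883 0.35348566] 4.156711267388433
```

View pics/w7c.png

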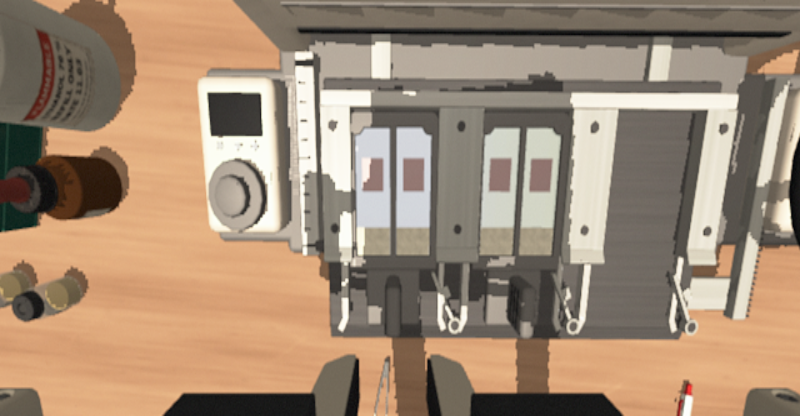

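The crop shows both cassettes home in bays 1 and 2 with all catches parallel, the start key at crop (235,195), and the scale at crop x≈307. Next I'll fly to the wheel while turning the wrist for the winding-in.

Emit:
drive_tool(moves=[30, 13, 45, -8, 0, 0, 0, 30, 13, 45, -8, 0, 0, 0, 30, 13, 45, -8, 0, 0, 0, 30, 13, 45, -8, 0, 0, 0, 30, 13, 45, -8, 0, 0, 0, 30, 13, 45, -8, 0, 0, 0, 30, 13, 45, -8, 0, 0, 0, 30, 13, 45, -8, 0, 0, 0])

```text
t: 29.75
tool_pos: [0.7105, -0.2201, 0.415]
orientation: [-3.138, -0.114, 0.006]
force: [0.0, -0.1, 1.4]
opening: 0.0299
gripper_force: 0.0
```

Emit:
drive_tool(moves=[30, 0, 0, 0, 0, 0, -8.5, 30, 0, 0, 0, 0, 0, -8.5, 30, 0, 0, 0, 0, 0, -8.5, 30, 0, 0, 0, 0, 0, -8.5, 30, 0, 0, 0, 0, 0, -8.5, 30, 0, 0, 0, 0, 0, -8.5, 30, 0, 0, 0, 0, 0, -8.5, 30, 0, 0, 0, 0, 0, -8.5])

```text
t: 30.55
tool_pos: [0.7102, -0.2182, 0.4144]
orientation: [-2.53, -1.855, 0.004]
force: [-0.1, -0.4, 0.4]
opening: 0.0298
gripper_force: 0.0
```

Emit:
drive_tool(moves=[30, 0, 0, 0, 0, 0, -8.5, 30, 0, 0, 0, 0, 0, -8.5, 30, 0, 0, 0, 0, 0, -8.5, 30, 0, 0, 0, 0, 0, -8.5, 30, 0, 0, 0, 0, 0, -8.5, 30, 0, 0, 0, 0, 0, -8.5, 30, 0, 0, 0, 0, 0, -8.5, 30, 0, 0, 0, 0, 0, -8.5])

```text
t: 31.35
tool_pos: [0.7102, -0.2182, 0.4144]
orientation: [-1.06, -2.952, -0.0]
force: [-0.8, 1.2, -0.1]
opening: 0.0301
gripper_force: 0.0
```

Emit:
drive_tool(moves=[30, 0, 0, 0, 0, 0, -8.5, 30, 0, 0, 0, 0, 0, -8.5, 30, 0, 0, 0, 0, 0, -8.5, 30, 0, 0, 0, 0, 0, -8.5, 30, 0, 0, 0, 0, 0, -8.5, 30, 0, 0, 0, 0, 0, -8.5, 30, 0, 0, 0, 0, 0, -8.5, 30, 0, 0, 0, 0, 0, -8.5])

```text
t: 32.15
tool_pos: [0.7102, -0.2182, 0.4144]
orientation: [0.773, -3.041, -0.004]
force: [-0.3, -0.2, -0.6]
opening: 0.03
gripper_force: 0.0
```

```bash
python3 wh.py
cat > gp.py <<'E'
import sys
from h import *
f=float(sys.argv[1]); a=np.radians(f); plan(.680+.06*np.cos(a),-.1657+.06*np.sin(a),.259,f-90)
E
python3 gp.py 300
python3 - <<'E'
from h import *
c=cam('wrist'); g=c['color'].max(-1)
o=[]
for a in range(0,360,4):
    q=[]
    for r in(.03,.036,.042,.047):
        u,v=np.round(proj(c,[.68+r*np.cos(np.radians(a)),-.1657+r*np.sin(np.radians(a)),.088])).astype(int)
        if 0<=u<640 and 0<=v<240: q.append(g[v,u])
    if q and np.mean(q)<70:o.append((a,int(np.mean(q))))
print(o)
E
```

```text
r 0.0605 phi 299.9 yaw+90 -61.5 z 0.4144 [-0.3 -0.2 -0.6] Ftang(ccw) -0.3 0.0 0.030000046619698392 [-0.37  0.53  0.99  0.    1.63 -2.44]
turn z -1.5  shift -0.1 0.5 155.4 mm | in present axes [ -0.6  -0.  155.4]  tilt 0.28 yaw -151.5
[(0, 31), (4, 35), (8, 52), (116, 61), (120, 53), (124, 55), (128, 56), (240, 50), (244, 42), (248, 65)]
```

Emit:
drive_tool(moves=[30, -0.5, 0, 50, 0, 0, -1.5, 30, 0, 0, 50, 0, 0, 0, 30, 0, 0, 35, 0, 0, 0, 30, 0, 0, 20, 0, 0, 0, 30, 0, 0, 0, 0, 0, 0, 0, 0, 0, 0, 0, 0, 0, 0, 0, 0, 0, 0, 0, 0, 0, 0, 0, 0, 0, 0, 0], grip_force=25)

```text
t: 33.0
tool_pos: [0.7106, -0.2163, 0.2641]
orientation: [0.804, -3.036, -0.006]
force: [-6.6, 8.7, -1.5]
opening: 0.0128
gripper_force: 24.9
```

Emit:
drive_tool(moves=[0, 0, 0, 0, 0, 0, 0, 0, 0, 0, 0, 0, 0, 0])

```text
t: 33.2
tool_pos: [0.7106, -0.2162, 0.2641]
orientation: [0.805, -3.036, -0.005]
force: [-7.9, 8.6, 0.5]
opening: 0.0127
gripper_force: 24.9
```

```bash
python3 wh.py
```

```text
r 0.0591 phi 301.2 yaw+90 -60.3 z 0.2641 [-7.9  8.6  0.5] Ftang(ccw) -2.3 24.898143648470068 0.012680704027480526 [-0.36  0.61  1.16  0.    1.38 -2.45]
```

Emit:
drive_tool(moves=[0, 7.8, 0.5, 0, 0, 0, 7.5, 0, 7.8, 0.5, 0, 0, 0, 7.5, 0, 7.8, 0.5, 0, 0, 0, 7.5, 0, 7.8, 0.5, 0, 0, 0, 7.5, 0, 7.8, 0.5, 0, 0, 0, 7.5, 0, 7.8, 0.5, 0, 0, 0, 7.5, 0, 7.8, 0.5, 0, 0, 0, 7.5, 0, 7.8, 0.5, 0, 0, 0, 7.5])

```text
t: 34.0
tool_pos: [0.6511, -0.2182, 0.2642]
orientation: [0.831, 3.028, -0.002]
force: [1.5, -2.8, -6.8]
opening: 0.0127
gripper_force: 25.3
```

```bash
python3 wh.py
```

```text
r 0.0599 phi 241.2 yaw+90 239.3 z 0.2642 [ 1.5 -2.8 -6.8] Ftang(ccw) 2.7 25.27336744577042 0.012725165596037735 [-0.4   0.46  1.36 -0.    1.32 -1.43]
```

Emit:
drive_tool(moves=[0, 7.8, 0.5, 0, 0, 0, 7.5, 0, 7.8, 0.5, 0, 0, 0, 7.5, 0, 7.8, 0.5, 0, 0, 0, 7.5, 0, 7.8, 0.5, 0, 0, 0, 7.5, 0, 7.8, 0.5, 0, 0, 0, 7.5, 0, 7.8, 0.5, 0, 0, 0, 7.5, 0, 7.8, 0.5, 0, 0, 0, 7.5, 0, 7.8, 0.5, 0, 0, 0, 7.5])

```text
t: 34.8
tool_pos: [0.6197, -0.1671, 0.264]
orientation: [-2.235, -2.206, 0.008]
force: [-15.2, -3.9, 3.3]
opening: 0.0127
gripper_force: 24.9
```

Emit:
drive_tool(moves=[0, 7.8, 0.5, 0, 0, 0, 7.5, 0, 0, 0, 0, 0, 0, 0])

```text
t: 35.0
tool_pos: [0.6203, -0.1579, 0.264]
orientation: [-2.371, -2.055, 0.007]
force: [-17.9, 1.8, 5.3]
opening: 0.0127
gripper_force: 24.8
```

```bash
python3 wh.py
```

```text
r 0.0602 phi 172.6 yaw+90 171.8 z 0.2640 [-17.9   1.8   5.3] Ftang(ccw) 0.6 24.79515105485916 0.012690329806524637 [-0.33  0.34  1.51 -0.    1.3  -0.19]
```

Emit:
drive_tool(moves=[30, 0, 0, 0, 0, 0, 0, 30, 0, 0, 0, 0, 0, 0, 30, 0, 0, -30, 0, 0, 0, 30, 0, 0, -50, 0, 0, 0, 30, 0, 0, 0, 0, 0, -8.5, 30, 0, 0, 0, 0, 0, -8.5, 30, 0, 0, 0, 0, 0, -8.5, 30, 0, 0, 0, 0, 0, -8.5])

```text
t: 35.8
tool_pos: [0.6227, -0.1583, 0.3453]
orientation: [1.651, 2.668, 0.002]
force: [0.2, -0.4, -0.5]
opening: 0.03
gripper_force: 0.0
```

Emit:
drive_tool(moves=[30, 0, 0, 0, 0, 0, -8.5, 30, 0, 0, 0, 0, 0, -8.5, 30, 0, 0, 0, 0, 0, -8.5, 30, 0, 0, 0, 0, 0, -8.5, 30, 0, 0, 0, 0, 0, -8.5, 30, 0, 0, 0, 0, 0, -8.5, 30, 0, 0, 0, 0, 0, -8.5, 30, 0, 0, 0, 0, 0, -8.5])

```text
t: 36.6
tool_pos: [0.6227, -0.1583, 0.3452]
orientation: [-0.123, 3.135, -0.002]
force: [0.7, 0.3, 0.1]
opening: 0.0297
gripper_force: 0.0
```

```bash
python3 gp.py 296; python3 wh.py
```

```text
turn z -21.5  shift -48.3 -91.8 86.2 mm | in present axes [-78.3 -67.6  86.5]  tilt 0.22 yaw -175.5
r 0.0578 phi 172.6 yaw+90 -85.5 z 0.3452 [0.7 0.3 0.1] Ftang(ccw) -0.4 0.0 0.02967963529422201 [-0.33  0.27  1.43  0.    1.43 -1.98]
```

Emit:
drive_tool(moves=[30, 0, 0, 0, 0, 0, -8, 30, 0, 0, 0, 0, 0, -8, 30, 0, 0, 0, 0, 0, -5.5, 30, -24, -46, 0, 0, 0, 0, 30, -24, -46, 0, 0, 0, 0, 30, 0, 0, 0, 0, 0, 0, 30, 0, 0, 0, 0, 0, 0])

```text
t: 37.3
tool_pos: [0.703, -0.2189, 0.3424]
orientation: [-0.696, 3.063, 0.0]
force: [-0.5, -0.2, 1.4]
opening: 0.0298
gripper_force: 0.0
```

```bash
python3 gp.py 296; python3 wh.py;  python3 - <<'E'
from h import *
c=cam('wrist'); g=c['color'].max(-1)
o=[]
for a in range(0,360,3):
    q=[]
    for r in(.03,.036,.042,.047):
        u,v=np.round(proj(c,[.68+r*np.cos(np.radians(a)),-.1657+r*np.sin(np.radians(a)),.088])).astype(int)
        if 0<=u<640 and 0<=v<240: q.append(g[v,u])
    if q and np.mean(q)<70:o.append((a,int(np.mean(q))))
print(o)
E
```

```text
turn z -0.4  shift -2.7 -2.1 83.4 mm | in present axes [-2.7 -2.1 83.4]  tilt 0.01 yaw -154.4
r 0.0579 phi 293.3 yaw+90 -64.4 z 0.3424 [-0.5 -0.2  1.4] Ftang(ccw) -0.5 0.0 0.02976877230994519 [-0.37  0.53  1.11  0.    1.5  -2.39]
[(27, 54), (108, 41), (111, 69), (117, 44), (228, 40), (231, 51), (234, 46), (237, 36)]
```

Emit:
drive_tool(moves=[30, -2.7, -2, 0, 0, 0, -0.4, 30, 0, 0, 40, 0, 0, 0, 30, 0, 0, 30, 0, 0, 0, 30, 0, 0, 13, 0, 0, 0, 30, 0, 0, 0, 0, 0, 0, 0, 0, 0, 0, 0, 0, 0, 0, 0, 0, 0, 0, 0, 0, 0, 0, 0, 0, 0, 0, 0])

```text
t: 38.15
tool_pos: [0.706, -0.218, 0.2629]
orientation: [-0.709, 3.058, 0.0]
force: [-3.2, 4.3, 5.0]
opening: 0.0128
gripper_force: 25.0
```

Emit:
drive_tool(moves=[0, 0, 0, 0, 0, 0, 0, 0, 0, 0, 0, 0, 0, 0])

```text
t: 38.35
tool_pos: [0.706, -0.218, 0.2629]
orientation: [-0.709, 3.058, -0.0]
force: [-3.9, 4.7, 7.1]
opening: 0.0123
gripper_force: 25.0
```

```bash
python3 wh.py
```

```text
r 0.0584 phi 296.4 yaw+90 -63.9 z 0.2629 [-3.9  4.7  7.1] Ftang(ccw) -1.4 24.95822098106146 0.01231349581385903 [-0.37  0.59  1.18  0.    1.37 -2.4 ]
```

Emit:
drive_tool(moves=[0, 7.8, 0.5, 0, 0, 0, 7.5, 0, 7.8, 0.5, 0, 0, 0, 7.5, 0, 7.8, 0.5, 0, 0, 0, 7.5, 0, 7.8, 0.5, 0, 0, 0, 7.5, 0, 7.8, 0.5, 0, 0, 0, 7.5, 0, 7.8, 0.5, 0, 0, 0, 7.5, 0, 7.8, 0.5, 0, 0, 0, 7.5, 0, 7.8, 0.5, 0, 0, 0, 7.5])

```text
t: 39.15
tool_pos: [0.6464, -0.2155, 0.2629]
orientation: [0.924, 2.998, -0.003]
force: [-0.4, -2.6, 3.7]
opening: 0.0126
gripper_force: 25.1
```

Emit:
drive_tool(moves=[0, 7.8, 0.5, 0, 0, 0, 7.5, 0, 7.8, 0.5, 0, 0, 0, 7.5, 0, 7.8, 0.5, 0, 0, 0, 7.5, 0, 7.8, 0.5, 0, 0, 0, 7.5, 0, 7.8, 0.5, 0, 0, 0, 7.5, 0, 7.8, 0.5, 0, 0, 0, 7.5, 0, 7.8, 0.5, 0, 0, 0, 7.5, 0, 0, 0, 0, 0, 0, 0])

```text
t: 39.95
tool_pos: [0.619, -0.1689, 0.2628]
orientation: [2.156, 2.284, -0.002]
force: [-12.7, 0.8, 11.5]
opening: 0.0124
gripper_force: 24.9
```

```bash
python3 wh.py
python3 - <<'E'
from h import *
c=cam('wrist','w8.png'); np.savez('/tmp/w8.npz',**c); t=cam('top'); np.savez('/tmp/t8.npz',**t); s=cam('scene'); np.savez('/tmp/s8.npz',**s)
print(proj(c,[.66,.20,.035]),proj(t,[.66,.20,.035]),proj(s,[.66,.20,.035]))
a=cv2.resize(t['color'][150:205,255:335,::-1],None,fx=6,fy=6,interpolation=cv2.INTER_CUBIC)
u,v=proj(s,[.66,.20,.035]).astype(int)
b=cv2.resize(s['color'][v-45:v+45,u-40:u+40,::-1],None,fx=4,fy=4,interpolation=cv2.INTER_CUBIC)
o=np.zeros((400,800,3),np.uint8);o[:330,:480]=a;o[:360,480:800]=b; cv2.imwrite('pics/m8.png',o)
E
```

```text
r 0.0611 phi 183.0 yaw+90 183.3 z 0.2628 [-12.7   0.8  11.5] Ftang(ccw) -1.4 24.934856020845473 0.012381172211438456 [-0.35  0.34  1.51 -0.    1.29 -0.4 ]
[ 468.1980609  -676.80200693] [287.07544653 177.7695944 ] [281.49908965 226.48731893]
```

View pics/m8.png

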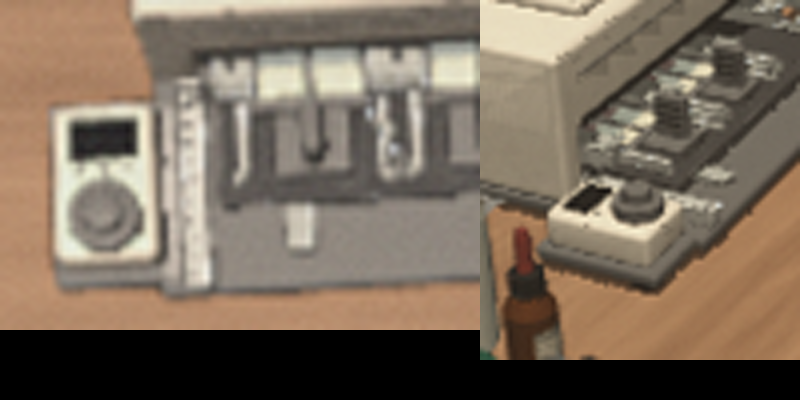

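Emit:
drive_tool(moves=[0, 7.8, 0.5, 0, 0, 0, 7.5, 0, 7.8, 0.5, 0, 0, 0, 7.5, 0, 3.7, 0.1, 0, 0, 0, 3.5, 0, 0, 0, 0, 0, 0, 0])

```text
t: 40.5
tool_pos: [0.621, -0.1496, 0.2627]
orientation: [2.493, 1.911, -0.002]
force: [-12.6, 1.5, 13.6]
opening: 0.0123
gripper_force: 25.1
```

```bash
python3 wh.py
```

```text
r 0.0612 phi 164.7 yaw+90 164.9 z 0.2627 [-12.6   1.5  13.6] Ftang(ccw) 1.9 25.14633476617746 0.012296239738195889 [-0.32  0.34  1.51 -0.    1.29 -0.05]
```

Emit:
drive_tool(moves=[30, 0, 0, 0, 0, 0, 0, 30, 0, 0, 0, 0, 0, 0, 30, 0, 0, -30, 0, 0, 0, 30, 0, 0, -50, 0, 0, 0, 30, 0, 0, -40, 0, 0, 0, 0, 0, 0, 0, 0, 0, 0])

```text
t: 41.1
tool_pos: [0.6232, -0.1502, 0.3893]
orientation: [2.482, 1.907, 0.013]
force: [1.3, -0.6, 0.2]
opening: 0.0258
gripper_force: 0.0
```

Run:
```python
from h import *
c=dict(np.load('/tmp/w7.npz')); P=cloud(c)
print('key px',P[112:134:4,180:200:5].reshape(-1,3).round(4)[:30])
q=P[95:150,155:225]; z=q[...,2]; print(np.percentile(z,[5,50,90,95,99]))
for lo in(.045,.05,.055,.06):
    m=(z>lo)&(z<.09); print(lo,m.sum(),q[m].mean(0) if m.any() else '')
plan(.62,.14,.36,75)
```

```text
key px [[0.641  0.2475 0.0671]
 [0.6413 0.2441 0.0655]
 [0.6415 0.2401 0.065 ]
 [0.6415 0.2386 0.0578]
 [0.6379 0.2475 0.0674]
 [0.6381 0.2437 0.0665]
 [0.6384 0.2394 0.0673]
 [0.6385 0.2365 0.0638]
 [0.6346 0.248  0.0665]
 [0.6348 0.2442 0.0655]
 [0.6353 0.2392 0.0679]
 [0.6354 0.2357 0.0663]
 [0.6313 0.2479 0.0669]
 [0.6318 0.2433 0.0682]
 [0.632  0.2393 0.0678]
 [0.6321 0.2361 0.0654]
 [0.628  0.2481 0.0666]
 [0.6285 0.2432 0.0687]
 [0.6287 0.2395 0.0677]
 [0.6289 0.236  0.0658]
 [0.6248 0.2482 0.0668]
 [0.6252 0.2437 0.0676]
 [0.6253 0.2401 0.0663]
 [0.6246 0.2395 0.0564]]
[0.00012329 0.04598367 0.06603003 0.06686532 0.06784741]
0.045 2333 [0.63589172 0.24209897 0.05593654]
0.05 1615 [0.63379307 0.24316169 0.06035933]
0.055 1539 [0.63369395 0.2437653  0.06075118]
0.06 573 [0.63348337 0.24431651 0.06608388]
turn z 0.1  shift 279.5 -78.2 29.3 mm | in present axes [279.6 -78.4  28.1]  tilt 0.81 yaw 75.1
```

Emit:
drive_tool(moves=[0, 45, -12, 0, 0, 0, 0, 0, 45, -12, 0, 0, 0, 0, 0, 45, -12, 0, 0, 0, 0, 0, 45, -12, 0, 0, 0, 0, 0, 45, -12, 8, 0, 0, 0, 0, 40, -12, 12, 0, 0, 0, 0, 10, 0, 10, 0, 0, 0, 0, 0, 0, 0, 0, 0, 0])

```text
t: 41.9
tool_pos: [0.6222, 0.1363, 0.3479]
orientation: [-2.488, -1.917, 0.003]
force: [-1.0, -1.0, -0.6]
opening: 0.0004
gripper_force: 0.0
```

Run:
```python
from h import *
c=cam('wrist','w9.png'); np.savez('/tmp/w9.npz',**c); print(pose()[0],pose()[2])
u,v=proj(c,[.69,.20,.035]).astype(int); print(u,v)
u0=max(u-70,0);v0=max(v-70,0); print(u0,v0)
cv2.imwrite('pics/w9c.png',cv2.resize(c['color'][v0:v0+140,u0:u0+180,::-1],None,fx=4,fy=4,interpolation=cv2.INTER_CUBIC))
```

```text
[0.62254847 0.13478543 0.3489608 ] 75.13238439350519
368 95
298 25
```

View pics/w9c.png

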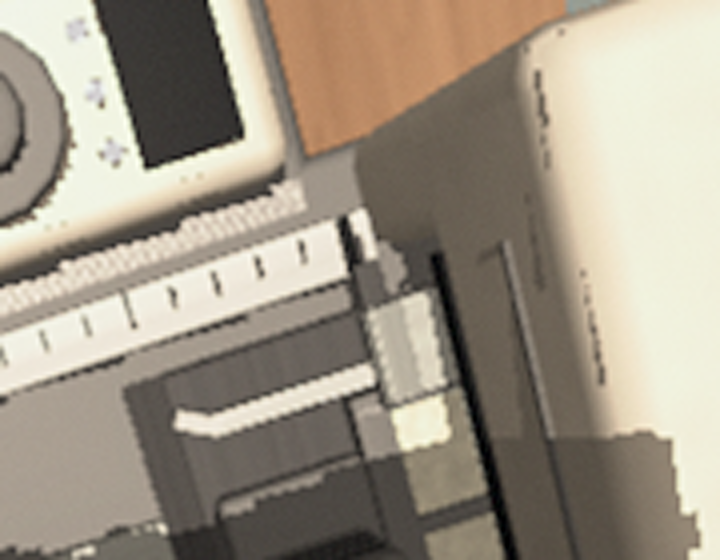

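Run:
```python
from h import *
c=dict(np.load('/tmp/w9.npz')); a=np.radians(4.1); 
# rectify: metric grid on plane z=.035, scanner-aligned, 0.25mm/px
ex=np.array([np.cos(a),np.sin(a)]); ey=np.array([-ex[1],ex[0]]);O=np.array([.6765,.0511])
def pt(lx,ly,z=.035):
    return proj(c,[*(O+lx*ex+ly*ey),z])
x0,x1,y0,y1=-.02,.06,.12,.17
src=np.float32([pt(x0,y1),pt(x1,y1),pt(x1,y0),pt(x0,y0)]); W,H=800,500
M=cv2.getPerspectiveTransform(src,np.float32([[0,0],[W,0],[W,H],[0,H]]))
o=cv2.warpPerspective(c['color'][:,:,::-1],M,(W,H),flags=cv2.INTER_CUBIC); o=np.clip(o*1.3,0,255).astype(np.uint8)
cv2.imwrite('pics/rect.png',o)
```

```text
(no output)
```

View pics/rect.png

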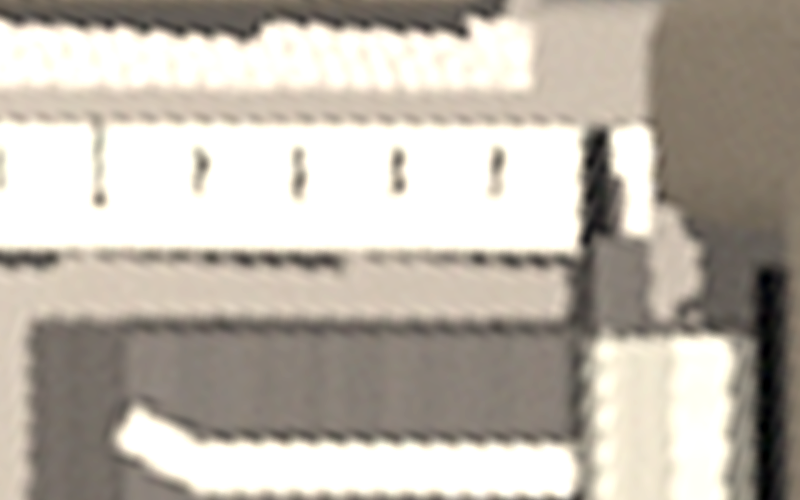

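The rectified crop (10 px = 1 mm) has ticks every 100 px, the bold mark at x≈597, and the dark pointer at x≈590-640. The pointer stands a little higher, so parallax shifts it about +2 mm; it looks to be on the mark. I'll confirm by measuring the stage displacement between the two views.

Run:
```python
from h import *
a=np.radians(4.1); ex=np.array([np.cos(a),np.sin(a)]); ey=np.array([-ex[1],ex[0]]);O=np.array([.6765,.0511])
for n in('w7','w9'):
    c=dict(np.load(f'/tmp/{n}.npz')); P=cloud(c); L=P[...,:2]-O; lx,ly,z=L@ex,L@ey,P[...,2]
    m=(abs(ly-.089)<.012)&(z>.072)&(z<.083)&(lx<.06); print(n,'fin n',m.sum(),'range',np.percentile(lx[m],[2,50,98]).round(4) if m.any() else '')
    for y in(.065,.115):
        m=(abs(ly-y)<.006)&(z>.0325)&(z<.037)&(lx<.04); 
        e=np.percentile(lx[m],[0.5,2,10]).round(4) if m.any() else ''; print('floor',y,m.sum(),e)
    K=c['mtx']; C=-c['R'].T@c['t']; print('cam local',(C[:2]-O)@ex,(C[:2]-O)@ey,C[2])
    # pointer / bold mark heights
    if n=='w9':
        for lo,hi in((.134,.142),(.142,.146),(.146,.153)):
            m=(ly>lo)&(ly<hi)&(lx>.03)&(lx<.06)&(z>.02); dark=m&(c['color'].max(-1)<110)
            print('dark',lo,dark.sum(),np.c_[lx[dark],z[dark]].round(4)[:14].tolist())
```

```text
w7 fin n 577 range [-0.1007 -0.0807  0.0471]
floor 0.065 512 [-0.1149 -0.1133 -0.1091]
floor 0.115 574 [-0.1149 -0.1126 -0.108 ]
cam local -0.016560880770595653 0.08862661195351414 0.33651541884223357
w9 fin n 623 range [-0.0014  0.0159  0.0465]
floor 0.065 368 [-0.015  -0.0138 -0.0108]
floor 0.115 627 [-0.0142 -0.0127 -0.009 ]
cam local -0.02347056168915348 0.15579505623156722 0.3286197326665144
dark 0.134 387 [[0.0468, 0.1272], [0.0468, 0.1304], [0.0468, 0.1167], [0.0466, 0.1209], [0.0466, 0.1241], [0.0461, 0.1272], [0.0469, 0.1266], [0.0466, 0.1306], [0.0467, 0.101], [0.0468, 0.1027], [0.0465, 0.1056], [0.0466, 0.1073], [0.0454, 0.113], [0.0459, 0.1133]]
dark 0.142 177 [[0.0469, 0.1296], [0.0471, 0.124], [0.0467, 0.1267], [0.0467, 0.13], [0.0465, 0.1128], [0.0463, 0.1154], [0.0465, 0.1167], [0.0462, 0.1194], [0.0466, 0.1217], [0.0471, 0.1236], [0.0466, 0.1267], [0.0465, 0.1284], [0.0469, 0.1012], [0.0468, 0.1038]]
dark 0.146 352 [[0.0471, 0.1287], [0.0466, 0.125], [0.0467, 0.1193], [0.0466, 0.1229], [0.0467, 0.1245], [0.0469, 0.1286], [0.0471, 0.1123], [0.0469, 0.1148], [0.0469, 0.1181], [0.0467, 0.1223], [0.0468, 0.1237], [0.0466, 0.1259], [0.0465, 0.131], [0.0468, 0.107]]
```

Stage displacement is 99.5 mm by three measures, so it is on the mark. Now for the key: check the bottle's place against the gripper body.

Run:
```python
from h import *
P=cloud(dict(np.load('/tmp/top0.npz'))); m=(P[...,2]>.09)&(P[...,2]<.21)&(P[...,1]>.24)&(P[...,1]<.45)&(P[...,0]>.5)&(P[...,0]<.85); q=P[m]; print(len(q),np.percentile(q,[3,97],axis=0))
plan(.6335,.2443,.30,20)
```

```text
403 [[0.63195643 0.35286908 0.09478396]
 [0.71869138 0.4033979  0.19262611]]
turn z 55.1  shift 47.7 -99.2 49.0 mm | in present axes [108.7 -17.5  48.9]  tilt 0.09 yaw 75.1
```

Emit:
drive_tool(moves=[0, 0, 0, 0, 0, 0, 7.9, 0, 0, 0, 0, 0, 0, 7.9, 0, 0, 0, 0, 0, 0, 7.9, 0, 0, 0, 0, 0, 0, 7.9, 0, 0, 0, 0, 0, 0, 7.9, 0, 0, 0, 0, 0, 0, 7.9, 0, 0, 0, 0, 0, 0, 7.7, 0, 0, 0, 0, 0, 0, 0])

```text
t: 42.75
tool_pos: [0.6233, 0.1325, 0.3509]
orientation: [3.095, 0.537, 0.002]
force: [-1.1, -1.2, -0.0]
opening: 0.0004
gripper_force: 0.0
```

Run:
```python
from h import *
plan(.6335,.2443,.30,20)
```

```text
turn z -0.3  shift 47.8 -101.6 50.9 mm | in present axes [  47.2 -101.9   50.9]  tilt 0.08 yaw 19.7
```

Emit:
drive_tool(moves=[0, 16, -34, 0, 0, 0, 0, 0, 16, -34, 0, 0, 0, 0, 0, 15, -34, 0, 0, 0, 0, 0, 0, 0, 30, 0, 0, 0, 0, 0, 0, 30, 0, 0, 0, 0, 0, 0, 20, 0, 0, 0, 0, 0, 0, 10, 0, 0, 0, 0, 0, 0, 0, 0, 0, 0])

```text
t: 43.55
tool_pos: [0.6319, 0.2454, 0.2584]
orientation: [3.093, 0.546, -0.004]
force: [-0.3, 0.2, 0.3]
opening: 0.0006
gripper_force: 0.0
```

Run:
```python
from h import *
plan(.6335,.2443,.254,20); print(robot.read_state()['force'])
```

```text
turn z 0.0  shift 1.1 1.6 4.4 mm | in present axes [1.1 1.6 4.4]  tilt 0.16 yaw 20.0
[-0.31670946  0.17205764  0.27376454]
```

Press in small steps while watching the force.

Emit:
drive_tool(moves=[0, 1, 1.5, 2, 0, 0, 0, 0, 0, 0, 2, 0, 0, 0, 0, 0, 0, 1.5, 0, 0, 0, 0, 0, 0, 0, 0, 0, 0])

```text
t: 43.95
tool_pos: [0.6337, 0.2455, 0.255]
orientation: [-3.094, -0.545, -0.001]
force: [-0.1, 0.2, 0.1]
opening: 0.0005
gripper_force: 0.0
```

Emit:
drive_tool(moves=[0, 0, 0, 2, 0, 0, 0, 0, 0, 0, 1.5, 0, 0, 0, 0, 0, 0, 0, 0, 0, 0])

```text
t: 44.25
tool_pos: [0.6336, 0.2456, 0.2511]
orientation: [-3.094, -0.545, -0.001]
force: [0.4, 0.5, 1.8]
opening: 0.0002
gripper_force: 0.9
```

Emit:
drive_tool(moves=[0, 0, 0, 1.5, 0, 0, 0, 0, 0, 0, 1, 0, 0, 0, 0, 0, 0, 0, 0, 0, 0])

```text
t: 44.55
tool_pos: [0.6337, 0.2456, 0.2486]
orientation: [-3.094, -0.544, -0.001]
force: [0.6, -0.2, 3.0]
opening: 0.0003
gripper_force: 1.6
```

Emit:
drive_tool(moves=[0, 0, 0, 1, 0, 0, 0, 0, 0, 0, 1, 0, 0, 0, 0, 0, 0, 0, 0, 0, 0])

```text
t: 44.85
tool_pos: [0.6337, 0.2456, 0.2474]
orientation: [-3.094, -0.544, -0.001]
force: [-1.2, -0.7, 7.9]
opening: 0.0008
gripper_force: 3.9
```

Emit:
drive_tool(moves=[0, 0, 0, 1, 0, 0, 0, 0, 0, 0, 0.5, 0, 0, 0, 0, 0, 0, 0, 0, 0, 0])

```text
t: 45.15
tool_pos: [0.6337, 0.2457, 0.2472]
orientation: [-3.094, -0.545, -0.002]
force: [-5.5, -1.4, 17.0]
opening: 0.0004
gripper_force: 7.9
```

The key is bottomed (17 N after about 5 mm of travel). Let go and retreat.

Emit:
drive_tool(moves=[0, 0, 0, -10, 0, 0, 0, 0, 0, 0, -30, 0, 0, 0, 0, 0, 0, -50, 0, 0, 0, 0, 0, 0, -40, 0, 0, 0, 0, -40, 20, 0, 0, 0, 0, 0, -40, 20, 0, 0, 0, 0, 0, 0, 0, 0, 0, 0, 0, 0, 0, 0, 0, 0, 0, 0])

```text
t: 45.95
tool_pos: [0.5712, 0.1799, 0.3744]
orientation: [-3.094, -0.543, 0.002]
force: [0.2, 0.4, 0.8]
opening: 0.0007
gripper_force: 0.0
```

Run:
```python
from h import *
c=cam('scene'); t=cam('top')
o=np.zeros((600,800,3),np.uint8); o[:300,:480]=cv2.resize(c['color'][:,:,::-1],(480,300)); o[300:,:480]=cv2.resize(t['color'][:,:,::-1],(480,300))
w=cam('wrist')['color'][:,:,::-1]; o[:200,480:]=cv2.resize(w,(320,200))
o[200:600,480:]=cv2.resize(t['color'][150:250,200:280,::-1],(320,400)); cv2.imwrite('pics/end.png',o); print(pose()[0],robot.read_state()['force'])
```

```text
[0.57265698 0.18116621 0.37541612] [-0.15288419 -0.94135934  0.05332478]
```

View pics/end.png

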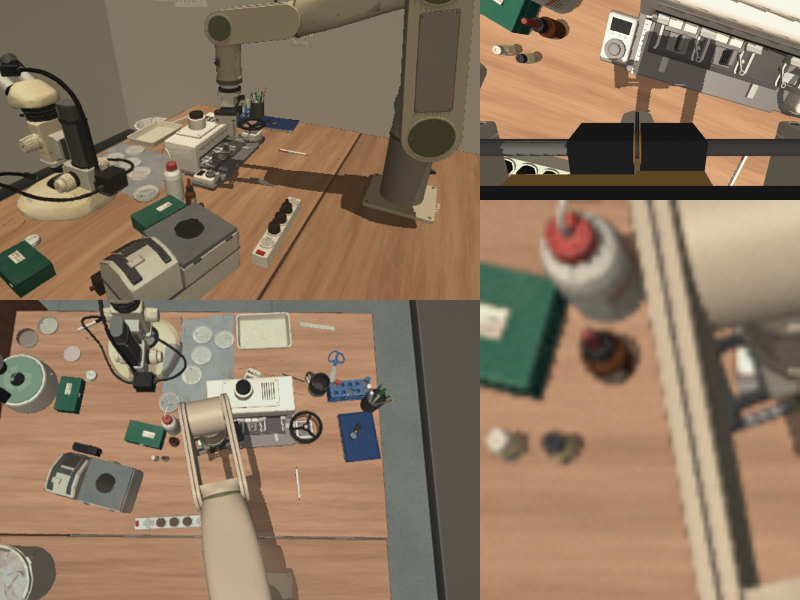

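All the bottles and vials are standing, no cassette is left on the bench, and the stage is in with both cassettes in place. Handing in.

```bash
python3 -c "
from plant import robot; print(robot.close_job())"
```

```text
the job is handed in; nothing more can be done
None
```

I handed the job in: the two cassettes present are caught home in bays 1 and 2, the stage is wound in to 99.5 mm with its pointer on the mark, the start key was pressed to its stop and let go, and all bottles and vials are still standing.

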